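# Rack weighted tool handles from the parts carousel, heavy end down

## Robot

A 6-joint arm with a two-finger parallel gripper is mounted at the origin on a cart in front of the work surface, level with it; the furniture and walls round the work are solid. World frame = base frame: x ahead of the robot, y to its left, z up, the work surface at z = 0. Lengths are in mm, angles in rad, forces in N, time in s.
With the tool pointing down it reaches from about 325 to 775 mm from the base axis. Payload 9.3 kg.
Tool frame: the origin (TCP) lies midway between the tips of the shut fingers; the grasp point (between the pads) lies 19 mm behind it (robot.tcp_to_grasp is the distance from the TCP to the grasp point, in mm); z points along the fingers, y is the direction in which the jaws open and shut (so a half turn about z gives the same grasp; the last joint's range is limited). The gripper opens to 85 mm and grips with 20 to 120 N. Pads are 22 mm wide; open, the fingers measure 114 mm over their backs; the gripper's body (76 mm by 85 mm) begins 54 mm behind the grasp point. The pads swing forward as they close: fully open they stand 13 mm farther back than shut.
Start: joints at [1.072, 0.259, 0.021, 1.334, 0, 1.418], TCP at [186.423, 517.439, 231.279] pointing down, gripper open.
Joint ranges: [-3.04, 3.04], [-0.91, 1.82], [-1.04, 1.36], [-1.92, 1.95], [-1.52, 1.45], [-3.14, 3.14]. Speed limits (rad/s): [2.22, 2.22, 2.79, 3.14, 3.14, 3.14].

## Interface

Orientations are given as a rotation vector (axis times angle).
In Python, from workcell import state, eyes, order, models, robot gives the robot as it stands. The module is installed in compiled form; this text tells all that it offers.
- The arm moves only by the tool drive_tool, never from a script. Its arguments are lists of equal length, an entry for each row: "xyz": the shift along the tool's x, y, z in m, a list of three; "dr": the turn, a rotation vector about the tool's x, y, z in rad, a list of three. In form: {"xyz": [[x, y, z], ...], "dr": [[rx, ry, rz], ...]}. A call has 1 to 5 rows; each row shifts and turns the commanded pose from where the row before left it, along the tool's axes as they then stand; what a row does not reach is not made up. A row lasts 1/12 s, in which the tool goes at most 41.7 mm and 7.16 degrees, less where a joint would pass 70% of its speed; a pose out of reach is approached as far as the arm can. A call is refused whole if a number of a shift passes 0.0417 or a number of a turn 0.125, either way. A call with a gripper value outside its range is refused whole. "fingers" is the opening, from 0 (shut) to 1 (fully open), set as the call begins (left out, the last holds). The fingers move at their own pace and stop on an object; "newtons" is the grip in N (left out, the last holds). Time passes only in rows, so rows that do not move let the fingers close. It gives the time, the measured TCP pose, the force and the opening at its end, in the units of the state.
- state(): the state, without advancing time (a new reading comes with each control period).
- eyes.capture(name): name is "scene" or "top"; returns the picture (384x512x3 uint8, red, green, blue); there is no depth.
- eyes.camera_info(name): a dict with "fx", "fy", "cx", "cy" (pixels), "k1" (the pictures are not rectified: a ray, as slopes to the right and down, at radius r is drawn at 1 + k1 r^2 times it, then the intrinsics apply), "cam_to_world" (4x4, takes a point from camera to world coordinates). Camera axes: x right, y down, z forward; pixel columns grow to the right and rows downward; lengths in mm; the calibration is good to about 2 mm. A picture is of the moment at which its call begins. camera_info takes no time and is no camera call.
- order.sign_off(): hands the job in, once; it reports no verdict.
Trained networks look in the newest picture that a camera, given by its name, has taken for a name from the list of things; names that differ only in an ending like _2 or _b are one class to them, and where a whole thing is asked for, a point or a joint stands for the part that bears it (a point fixed in the world has none). Each returns a list of dicts, best first, with "p" (0 to 1); they miss things now and then, are a little off and sometimes report something else, mostly with a low value. They report only what shows in the picture. A call takes as long as a camera call.
- models.spot_in(camera, name): "box" ([centre column, centre row, width, height] in pixels, round what is visible of it).
- models.silhouettes(camera, name): "pixels" (384x512 bool, what is visible of it) and "box" ([centre column, centre row, width, height] in pixels, round what is visible of it).
- models.tip_of(camera, name): "at" ([row, column] in pixels: a listed point, or the origin of a listed thing).
The state is a dict: "t": time; "joint_pos": joint angles; "joint_velocities": joint speeds; "effort": joint torques, N m; "tcp_pos": TCP position; "orientation": TCP orientation; "wrist_force": force on the tool from outside, world axes, zero at the start; "moment": the same for the moment, N m; "opening": finger opening in mm.
Only numpy, scipy, OpenCV 4.12 (cv2) and the standard library are available. Lean on these libraries where they do the work, as an engineer would, in place of code of your own. Each camera call takes 0.05 s, during which the arm holds its last target.

## Task

Move every teal tool handle from the revolving parts tray to the sloped aluminium rest; those under the clear hood come out to its open front when the tray is turned by its posts. Lay each handle in a bay of its own with its weighted end at the bottom, home against the stop lip: the weight is hidden in one end and cannot be seen, so feel for it by lifting off-centre (a handle laid with its weight at the top tips out over the back). Leave the other things on the bench where they are.

Things in the scene. Friction and masses are not known exactly. Their poses are not given: they have to be found in the camera images.
- handle1: Straight teal plastic tool handle, 170 x 31 x 23 mm (the part that fingers and surfaces meet: 170 x 26 x 21 mm), about 0.36 kg. Origin: middle of its underside; x along its length, z up when it lies flat. It starts flat in a tray compartment, across the radius, about 0.115 m from the axis. None if absent.
- handle2: Handle like handle1. In every handle a steel slug hidden in one end puts the balance point about 37 mm from the middle; which end is heavy changes from handle to handle and from start to start, is not visible and has nothing to do with the axes. None if absent.
- handle3: Handle like handle1 and handle2. None if absent.
- handle4: Handle like handle1 and handle2. None if absent.
- hood: Fixed clear plastic dust hood, 104 mm high, over the far half of the parts tray, at the left on the bench; its open front faces the robot. Origin: on the bench on the tray's axis; x points to the hood's back. Roof from x = 15 to 181 mm, underside 100 mm above the bench; side walls at y = +-178 mm, the two far corners cut off at 45 degrees. Tray parts in front of x = 15 mm are open from above.
- carousel: Fixed dark foot of the round parts tray. Origin: on the tray's axis, on the bench.
- tray (a joint): Angle of the round grey tray, rad, counter-clockwise from above, 0 at the start; it turns either way against 0.25 N m of friction and stays where left. Tray 336 mm across, four compartments; heights above the bench: floor 28 mm, rim 43, dividers 46, hub (29 mm radius) 52.
- post1 (a point): Top centre of a steel turning post, round, 16 mm thick, standing on the tray near the outer end of a divider, 0.148 m from the axis; its top is 84 mm above the bench. Pinch it near the top and lead it round the axis.
- post2 (a point): Top of the post a quarter turn counter-clockwise from post1; same size.
- post3 (a point): Top of the post a quarter turn counter-clockwise from post2; same size.
- post4 (a point): Top of the post a quarter turn counter-clockwise from post3; same size.
- rest: Foot of the fixed sloped rest of bent aluminium sheet, 110 x 228 mm, on the bench in front of the robot. Origin: on the bench below the bed's middle; z up, x level towards the rest's high side, which points to the right; the bays open to the left.
- bed: Sloped bed of the rest, 40 degrees from level, 64 mm long up the slope, 228 wide. Origin: middle of its lower edge, on its top face, 30 mm above the bench; x up the slope, y across the bays, z square out of the bed. A stop lip 19 mm high stands along x = 0. Beyond x = 64 mm there is free air, so the upper part of a handle sticks out.
- bay1 (a point): Bay 1 of the bed (y = -90 mm in the bed's frame): where the middle of a handle's underside lies when home, 85 mm up the slope from the lip. A bay is 40 mm wide between two fins 14 mm high, which run from 3 to 47 mm up the slope. Its axes are the bed's.
- bay2 (a point): Bay 2 (y = -30 mm), as bay 1.
- bay3 (a point): Bay 3 (y = +30 mm), as bay 1.
- bay4 (a point): Bay 4 (y = +90 mm), as bay 1.
- marker: Marker pen lying at the back right, 147 x 18 x 20 mm; leave it alone. Origin: middle of its underside.
- glue_bottle: White glue bottle with a red nozzle standing at the back right, 42 x 42 x 121 mm; leave it alone. Origin: centre of its underside.
- box_cutter: Orange box cutter lying at the right front, 158 x 21 x 17 mm; leave it alone. Origin: middle of its underside.

How it is judged (in metres and radians):
At the end, for the whole second after the job is handed in: Every handle that is present lies at rest in one of the four bays, its middle within 22 mm of the bay's centre line, its lower end within 12 mm of the stop lip, its length within 7 degrees of the slope; the marker, glue bottle and box cutter have not been moved by more than 40 mm ((y of handle1 in the frame of bay1 between -0.022 and 0.022 m or y of handle1 in the frame of bay2 between -0.022 and 0.022 m or y of handle1 in the frame of bay3 between -0.022 and 0.022 m or y of handle1 in the frame of bay4 between -0.022 and 0.022 m) and x of handle1 in the frame of bed between 0.075 and 0.097 m and z of handle1 in the frame of bed between -0.008 and 0.03 m and angle between the x axis of each of handle1, handle2, handle3, handle4 and the x axis of bed, either way round below 0.12 rad and linear speed of each of handle1, handle2, handle3, handle4 below 0.02 m/s and angular speed of each of handle1, handle2, handle3, handle4 below 0.2 rad/s and (y of handle2 in the frame of bay1 between -0.022 and 0.022 m or y of handle2 in the frame of bay2 between -0.022 and 0.022 m or y of handle2 in the frame of bay3 between -0.022 and 0.022 m or y of handle2 in the frame of bay4 between -0.022 and 0.022 m) and x of handle2 in the frame of bed between 0.075 and 0.097 m and z of handle2 in the frame of bed between -0.008 and 0.03 m and (y of handle3 in the frame of bay1 between -0.022 and 0.022 m or y of handle3 in the frame of bay2 between -0.022 and 0.022 m or y of handle3 in the frame of bay3 between -0.022 and 0.022 m or y of handle3 in the frame of bay4 between -0.022 and 0.022 m) and x of handle3 in the frame of bed between 0.075 and 0.097 m and z of handle3 in the frame of bed between -0.008 and 0.03 m and (y of handle4 in the frame of bay1 between -0.022 and 0.022 m or y of handle4 in the frame of bay2 between -0.022 and 0.022 m or y of handle4 in the frame of bay3 between -0.022 and 0.022 m or y of handle4 in the frame of bay4 between -0.022 and 0.022 m) and x of handle4 in the frame of bed between 0.075 and 0.097 m and z of handle4 in the frame of bed between -0.008 and 0.03 m); the robot touches nothing.
It fails at once if a bystander (marker, glue bottle, box cutter) is moved by more than 40 mm (distance of any of marker, glue_bottle, box_cutter from where it was at the start of the episode above 0.04 m).
Of handle1, handle2, handle3, handle4 only 3 to 4 are there at a start; the rules pass over those that are not, and their reading is None.
At some moment in a run one of handle1, handle2, handle3, handle4 may be knocked a few centimetres aside while the robot is not near it.
It also fails if it takes over 210 s, if anything falls off the work surface, if the arm or the gripper's body presses on something with over 40 N, if the wrist force passes 120 N, or if a joint passes its speed limit or range.

## Working session

There is one attempt and no reset: what is moved stays moved. The work goes in short steps, Python scripts to look and compute and a tool call to move; the robot and the scene stay as the last step left them, time stands still between calls to the robot, and variables do not carry over. Pictures are saved under pics/ and viewed, and the job is handed in when it is done.

Besides the shell and the picture viewer there is one more tool, called as name(argument=value, ...), one argument or row to a line, values as JSON. drive_tool: Moves the arm, as the interface text tells. Its arguments: {"type":"object","properties":{"xyz":{"type":"array"},"dr":{"type":"array"},"fingers":{"type":"number"},"newtons":{"type":"number"}},"required":["xyz","dr"]}

```bash
mkdir -p pics; python3 - <<'E'
from workcell import state, eyes, order, models, robot
import cv2, numpy as np
print(state())
for n in("scene","top"):
    im=eyes.capture(n); cv2.imwrite(f"pics/{n}0.png",cv2.resize(im[:,:,::-1],(800,600)))
    ci=eyes.camera_info(n); print(n,{k:(np.round(v,3).tolist() if k=="cam_to_world" else v) for k,v in ci.items()})
print([a for a in dir(robot) if a[0]!='_'])
E
```

```text
{'t': 0.0, 'joint_pos': array([ 1.07238412e+00,  2.59203744e-01,  2.07422627e-02,  1.33371812e+00,
       -1.01050213e-05,  1.41822559e+00]), 'joint_velocities': array([ 1.48816850e-03, -1.52334680e-03,  2.18153281e-05, -2.05047178e-03,
        1.30475767e-03, -5.52147938e-04]), 'effort': array([ 4.61891541e-04, -5.55652106e+01,  3.44528711e+01,  1.39215213e-02,
       -9.41412418e-05, -6.41662382e-06]), 'tcp_pos': array([186.29273609, 517.17486469, 230.65223018]), 'orientation': array([-5.40468651e-01, -3.09431331e+00,  2.06354672e-03]), 'wrist_force': array([0.67467577, 0.25499395, 1.12681042]), 'moment': array([ 0.01788738, -0.00123337,  0.0299058 ]), 'opening': 85.48948742030588}
scene {'fx': 369.8470963379685, 'fy': 369.8470963379685, 'cx': 257.47724465752225, 'cy': 185.0809393267844, 'k1': -0.029511084044459415, 'cam_to_world': [[0.903, -0.216, 0.372, 113.133], [-0.43, -0.47, 0.771, -891.164], [0.008, -0.856, -0.517, 679.344], [0.0, 0.0, 0.0, 1.0]]}
top {'fx': 460.0228414462158, 'fy': 460.0228414462158, 'cx': 261.3898736527829, 'cy': 197.57331153476383, 'k1': 0.008209253319980502, 'cam_to_world': [[-0.028, -0.992, 0.126, 281.945], [-1.0, 0.027, -0.008, 45.195], [0.004, -0.127, -0.992, 1889.402], [0.0, 0.0, 0.0, 1.0]]}
['Unreachable', 'tcp_to_grasp']
```

View pics/scene0.png

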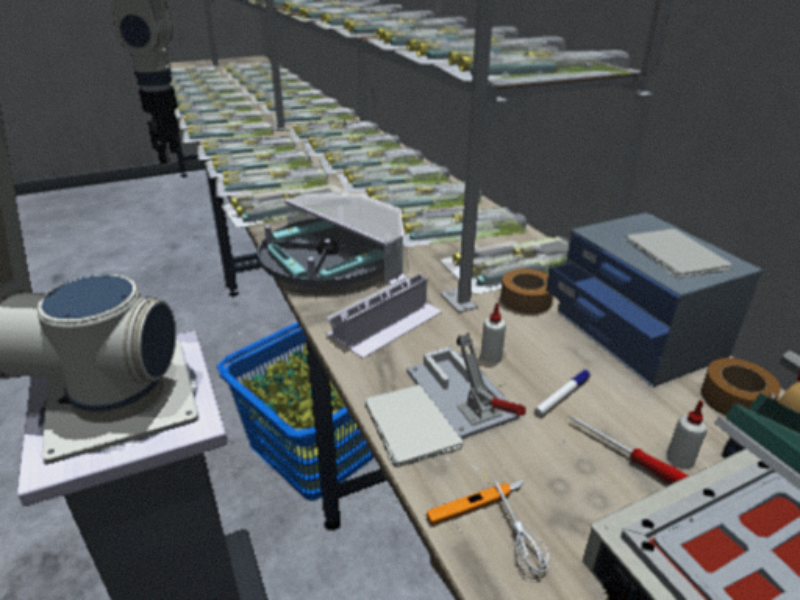

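View pics/top0.png

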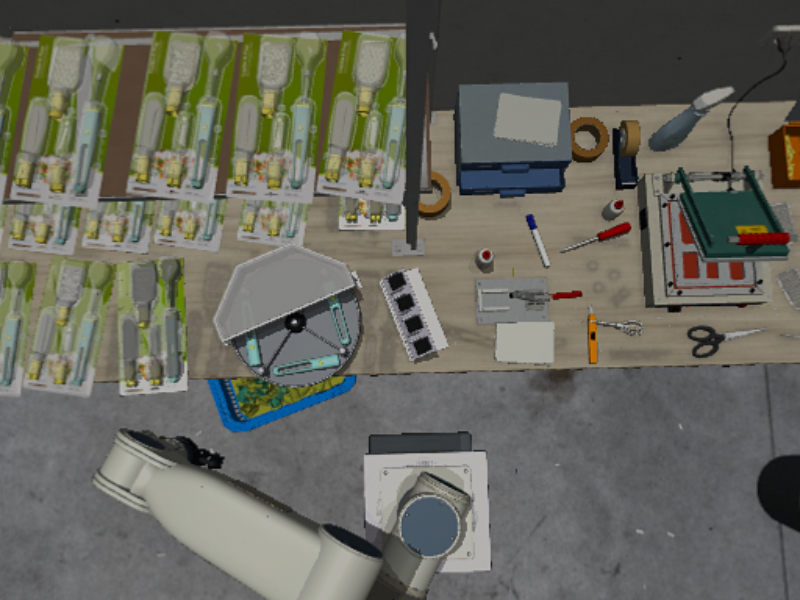

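```bash
cat > h.py <<'E'
from workcell import state, eyes, order, models, robot
import cv2, numpy as np
from scipy.spatial.transform import Rotation as R
CI={n:eyes.camera_info(n) for n in("scene","top")}
def ray(n,u,v):
    c=CI[n]; xd=np.array([(u-c["cx"])/c["fx"],(v-c["cy"])/c["fy"]]); x=xd.copy()
    for _ in range(10): x=xd/(1+c["k1"]*(x@x))
    T=np.array(c["cam_to_world"]); return T[:3,3],T[:3,:3]@np.array([x[0],x[1],1])
def atz(n,u,v,z):
    o,d=ray(n,u,v); return o+d*(z-o[2])/d[2]
def proj(n,P):
    c=CI[n];T=np.array(c["cam_to_world"]); p=T[:3,:3].T@(np.asarray(P,float)-T[:3,3]); s=p[:2]/p[2]; s=s*(1+c["k1"]*(s@s))
    return np.array([c["fx"]*s[0]+c["cx"],c["fy"]*s[1]+c["cy"]])
def tri(ua,ub):
    (o1,d1),(o2,d2)=ray("scene",*ua),ray("top",*ub)
    A=np.stack([d1,-d2],1); s=np.linalg.lstsq(A,o2-o1,rcond=None)[0]; return (o1+s[0]*d1+o2+s[1]*d2)/2
E
python3 - <<'E'
from h import *
im=eyes.capture("top"); eyes.capture("scene")
cv2.imwrite("pics/topz.png",cv2.resize(im[150:255,130:295,::-1],None,fx=4.8,fy=4.8,interpolation=cv2.INTER_CUBIC))
for n in("top",):
  for k in ["post1","post2","post3","post4","carousel","hood","rest","bed","bay1","bay2","bay3","bay4","handle1"]:
    try:
      for d in models.tip_of(n,k)[:5]:
        r,c=d["at"]; z=84 if "post" in k else 0 if k in("carousel","hood","rest") else 28+0 if "handle" in k else 30 if k=="bed" else 30+85*np.sin(np.radians(40))
        print(n,k,round(float(d["p"]),2),round(float(c)),round(float(r)),np.round(atz(n,c,r,z),0)[:2])
    except Exception as e: print(k,e)
for d in models.silhouettes("top","handle1"):
    m=d["pixels"]; ys,xs=np.nonzero(m); 
    if len(xs)<5: continue
    P=np.array([atz("top",x,y,49)[:2] for x,y in zip(xs,ys)]); w,v=np.linalg.eigh(np.cov(P.T)); a=v[:,1]
    print("sil",round(float(d["p"]),2),P.mean(0).round(0),"len",np.ptp(P@a).round(),np.ptp(P@v[:,0]).round(),"ang",round(np.degrees(np.arctan2(a[1],a[0]))))
E
```

```text
top post1 0.93 220 222 [421. 195.]
top post1 0.87 164 236 [370. 417.]
top post2 0.93 220 222 [421. 195.]
top post2 0.87 164 236 [370. 417.]
top post3 0.93 220 222 [421. 195.]
top post3 0.87 164 236 [370. 417.]
top post4 0.93 220 222 [421. 195.]
top post4 0.87 164 236 [370. 417.]
top carousel 0.8 194 206 [495. 312.]
top carousel 0.23 343 155 [ 692. -315.]
top hood 0.94 188 212 [469. 334.]
top hood 0.28 192 204 [503. 320.]
top rest 0.78 270 201 [507.  -5.]
top rest 0.31 275 204 [497. -26.]
top bed 0.57 256 205 [488.  54.]
top bay1 0.92 263 172 [615.  22.]
top bay1 0.87 272 186 [556. -12.]
top bay1 0.8 275 205 [483. -21.]
top bay1 0.79 281 220 [421. -42.]
top bay2 0.92 263 172 [615.  22.]
top bay2 0.87 272 186 [556. -12.]
top bay2 0.8 275 205 [483. -21.]
top bay2 0.79 281 220 [421. -42.]
top bay3 0.92 263 172 [615.  22.]
top bay3 0.87 272 186 [556. -12.]
top bay3 0.8 275 205 [483. -21.]
top bay3 0.79 281 220 [421. -42.]
top bay4 0.92 263 172 [615.  22.]
top bay4 0.87 272 186 [556. -12.]
top bay4 0.8 275 205 [483. -21.]
top bay4 0.79 281 220 [421. -42.]
top handle1 0.57 160 215 [461. 445.]
top handle1 0.5 198 236 [371. 293.]
top handle1 0.47 265 200 [508.  16.]
sil 0.73 [382. 269.] len 171.0 35.0 ang 98
sil 0.72 [422. 432.] len 81.0 38.0 ang -169
sil 0.53 [502. 214.] len 124.0 19.0 ang -164
sil 0.33 [437. 301.] len 338.0 199.0 ang 115
```

View pics/topz.png

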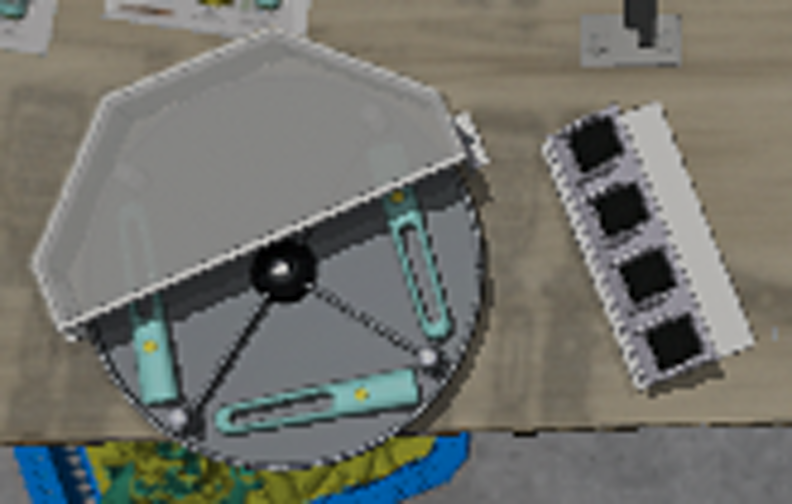

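```bash
python3 - <<'E'
from h import *
f=lambda x,y,z:atz("top",130+x/4.8-.4,150+y/4.8-.4,z)[:2].round(1)
print("posts",f(430,357,84),f(178,418,84),"hidden",f(375,110,84),f(125,178,84))
print("hub",f(283,268,52))
print("tray left rim", f(90,340,43),"right",f(485,240,43),"bottom",f(290,468,43))
print("roof edge",f(62,335,104),f(468,158,104))
print("ends front handle",f(217,420,49),f(420,385,49))
for a in [(595,142),(622,209),(648,277),(675,343)]: print("bay ctr",f(*a,51),f(*a,85))
print("rest corners: plate right",f(658,104,0),f(752,345,0),"left",f(543,150,49),f(640,390,49))
im=eyes.capture("top")
cv2.imwrite("pics/restz.png",cv2.resize(im[165:240,235:300,::-1],None,fx=8,fy=8,interpolation=cv2.INTER_CUBIC))
im=eyes.capture("scene")
cv2.imwrite("pics/restz2.png",cv2.resize(im[110:240,150:300,::-1],None,fx=5,fy=4.6,interpolation=cv2.INTER_CUBIC))
E
```

```text
posts [412.2 199.9] [368.2 405.7] hidden [618.5 242.1] [567.1 449. ]
hub [492.4 324.2]
tray left rim [437.3 487.2] right [512.5 155.5] bottom [326.1 321.1]
roof edge [436.8 495.2] [572.8 164.4]
ends front handle [367.3 380.4] [391.6 211.6]
bay ctr [592.2  60.7] [586.5  60.4]
bay ctr [534.6  39.5] [529.9  39.6]
bay ctr [476.5  19.3] [472.9  19.7]
bay ctr [420.6  -1.7] [418.   -0.8]
rest corners: plate right [632.8   5.5] [420.9 -68.9] left [586.9 104.7] [382.4  28.6]
```

View pics/restz.png

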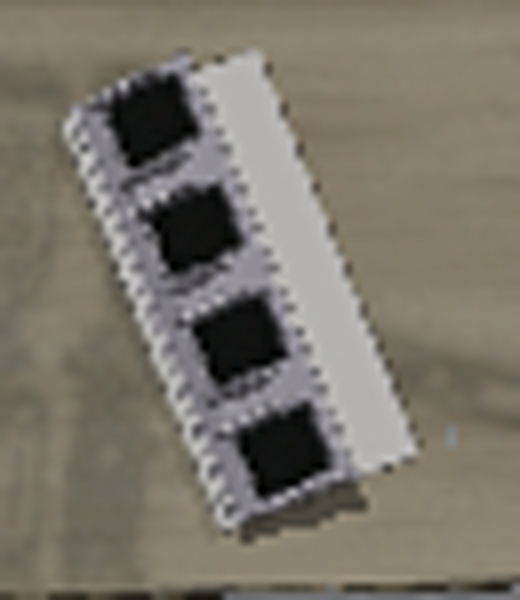

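View pics/restz2.png

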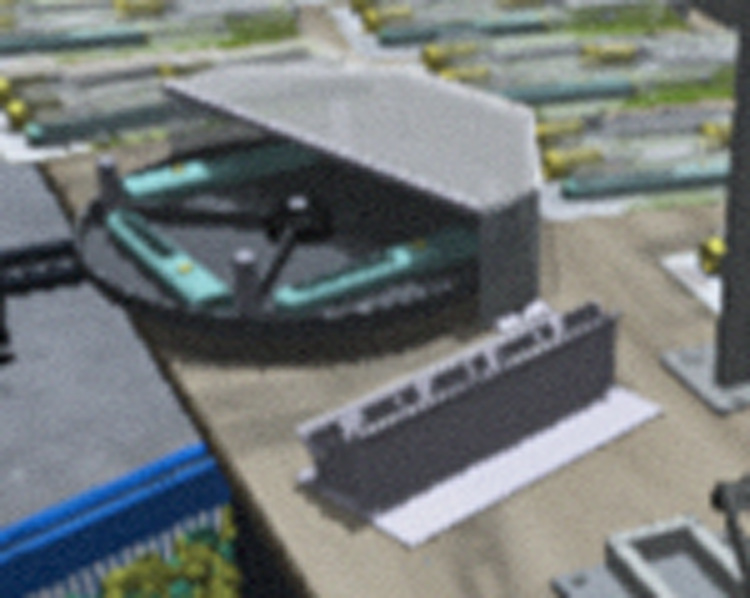

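```bash
cat >> h.py <<'E'
import json
def Rd(th,tilt=0.,tdir=0.):
    "tool down, tool x at world angle th (deg); then z tilted by rotating tilt deg about the horizontal axis at angle tdir"
    t=np.radians(th); x=np.array([np.cos(t),np.sin(t),0]); z=np.array([0,0,-1.]); y=np.cross(z,x)
    M=np.stack([x,y,z],1); a=np.radians(tdir)
    return R.from_rotvec(np.radians(tilt)*np.array([np.cos(a),np.sin(a),0]))*R.from_matrix(M)
def cur():
    s=state(); return np.array(s["tcp_pos"]),R.from_rotvec(s["orientation"])
def plan(p,Rt,step=39.,rs=0.12,start=None,turn=None,n=0):
    p0,R0=start or cur(); p=np.asarray(p,float)
    rv=(R0.inv()*Rt).as_rotvec() if turn is None else np.asarray(turn)
    n=max(n,int(np.ceil(np.linalg.norm(p-p0)/step)),int(np.ceil(np.linalg.norm(rv)/rs)),1)
    # rows
    xs,ds=[],[]; q=p0.copy(); Q=R0; d=np.round(rv/n,4)
    for i in range(n):
        tgt=p0+(p-p0)*(i+1)/n; s=np.round(Q.inv().apply(tgt-q)/1000,4); xs.append(s.tolist()); ds.append(d.tolist())
        q=q+Q.apply(s)*1000; Q=Q*R.from_rotvec(d)
    for i in range(0,n,5): print(json.dumps({"xyz":xs[i:i+5],"dr":ds[i:i+5]}))
    return q,Q
def st():
    s=state(); print("t",round(s["t"],2),"tcp",np.round(s["tcp_pos"],1),"F",np.round(s["wrist_force"],2),"M",np.round(s["moment"],3),"op",round(s["opening"],1),"j",np.round(s["joint_pos"],2))
    M=R.from_rotvec(s["orientation"]).as_matrix(); print("x",M[:,0].round(3),"z",M[:,2].round(3))
def sils(zt=49):
    for d in models.silhouettes("top","handle1"):
        m=d["pixels"]; ys,xs=np.nonzero(m)
        if len(xs)<5: continue
        P=np.array([atz("top",x,y,zt)[:2] for x,y in zip(xs,ys)])
        r=cv2.minAreaRect(P.astype(np.float32)); b=cv2.boxPoints(r); e=sorted([(np.linalg.norm(b[1]-b[0]),b[1]-b[0]),(np.linalg.norm(b[2]-b[1]),b[2]-b[1])],key=lambda t:-t[0])
        a=e[0][1]; print("sil",round(float(d["p"]),2),"c",np.round(r[0],1),"len",e[0][0].round(),e[1][0].round(),"ang",round(float(np.degrees(np.arctan2(a[1],a[0])))%180,1))
E
python3 - <<'E'
from h import *
eyes.capture("top"); sils()
st(); plan([380,295,140],Rd(98.2))
# rest fit
from scipy.optimize import least_squares
g=lambda x,y:(235+x/8-.44,165+y/8-.44)
obs=[((0,114,19),g(68,122)),((0,-114,19),g(228,530)),((64,114,0),g(190,58)),((64,-114,0),g(350,470))]
def B(q,b):
    c,s=np.cos(q[2]),np.sin(q[2]); xd=np.array([s,-c,0]);yd=np.array([c,s,0]);z=np.array([0,0,1.])
    c4,s4=np.cos(np.radians(40)),np.sin(np.radians(40)); bx=c4*xd+s4*z; bz=-s4*xd+c4*z
    return np.array([q[0],q[1],30])+b[0]*bx+b[1]*yd+b[2]*bz
f=lambda q:np.concatenate([proj("top",B(q,b))-o for b,o in obs])
r=least_squares(f,[500,50,.34]); print("bed origin,yaw",r.x.round(3),np.degrees(r.x[2]),"res",r.fun.round(1))
for y in(-90,-30,30,90): print(y,B(r.x,(85,y,0)).round(1), proj("top",B(r.x,(32,y,0))).round(1))
for a in [(595,142),(622,209),(648,277),(675,343)]: print(130+a[0]/4.8-.4,150+a[1]/4.8-.4)
E
```

```text
sil 0.73 c [422.3 432.1] len 77.0 29.0 ang 8.1
sil 0.5 c [494.1 212.5] len 126.0 28.0 ang 13.1
t 1.1 tcp [186.4 517.4 231.3] F [ 0.66  1.44 -0.1 ] M [-0.04  -0.021  0.061] op 85.6 j [1.07 0.26 0.02 1.33 0.   1.42]
x [-0.941  0.339  0.   ] z [-0. -0. -1.]
{"xyz": [[-0.0258, -0.0144, 0.0091], [-0.0271, -0.0115, 0.0092], [-0.0282, -0.0085, 0.0091], [-0.029, -0.0054, 0.0091], [-0.0294, -0.0022, 0.0091]], "dr": [[-0.0, 0.0, 0.1082], [-0.0, 0.0, 0.1082], [-0.0, 0.0, 0.1082], [-0.0, 0.0, 0.1082], [-0.0, 0.0, 0.1082]]}
{"xyz": [[-0.0295, 0.0009, 0.0092], [-0.0292, 0.0042, 0.0091], [-0.0286, 0.0072, 0.0091], [-0.0276, 0.0103, 0.0091], [-0.0264, 0.0132, 0.0092]], "dr": [[-0.0, 0.0, 0.1082], [-0.0, 0.0, 0.1082], [-0.0, 0.0, 0.1082], [-0.0, 0.0, 0.1082], [-0.0, 0.0, 0.1082]]}
bed origin,yaw [4.94419e+02 5.21430e+01 3.46000e-01] 19.852404842714925 res [ 0.2 -1.4  0.8 -0.1 -1.   0.   0.   1.4]
-90 [431.9 -39.7  84.6] [270.2 221.7]
-30 [488.3 -19.3  84.6] [264.7 207.8]
30 [544.7   1.1  84.6] [259.3 194. ]
90 [601.2  21.5  84.6] [253.8 180.4]
253.55833333333334 179.18333333333334
259.1833333333334 193.14166666666668
264.6 207.30833333333334
270.225 221.05833333333334
```

drive_tool(
  xyz=[
    [-0.026,-0.014,0.009],
    [-0.027,-0.0115,0.009],
    [-0.028,-0.0085,0.009],
    [-0.029,-0.0055,0.009],
    [-0.0295,-0.002,0.009],
  ],
  dr=[
    [0,0,0.108],
    [0,0,0.108],
    [0,0,0.108],
    [0,0,0.108],
    [0,0,0.108],
  ],
  fingers=0.6,
)

```text
t: 1.52
tcp_pos: [284.0, 405.7, 186.0]
orientation: [1.353, 2.835, 0.0]
wrist_force: [0.8, 0.3, 0.3]
opening: 51.3
```

drive_tool(
  xyz=[
    [-0.0295,0.001,0.009],
    [-0.029,0.004,0.009],
    [-0.0285,0.007,0.009],
    [-0.0275,0.01,0.009],
    [-0.0265,0.013,0.009],
  ],
  dr=[
    [0,0,0.108],
    [0,0,0.108],
    [0,0,0.108],
    [0,0,0.108],
    [0,0,0.108],
  ],
  newtons=60,
)

```text
t: 1.93
tcp_pos: [380.3, 294.4, 141.1]
orientation: [2.061, 2.371, 0.001]
wrist_force: [-0.3, 0.0, -0.6]
opening: 51.1
```

```bash
python3 - <<'E'
from h import *
st(); im=eyes.capture("top"); cv2.imwrite("pics/t1.png",cv2.resize(im[150:255,130:295,::-1],None,fx=4.8,fy=4.8,interpolation=cv2.INTER_CUBIC))
im=eyes.capture("scene"); cv2.imwrite("pics/s1.png",cv2.resize(im[90:240,130:300,::-1],None,fx=4,fy=4,interpolation=cv2.INTER_CUBIC))
E
```

```text
t 1.93 tcp [380.3 294.4 141.1] F [-0.28  0.01 -0.64] M [ 0.074 -0.006 -0.049] op 51.1 j [ 0.48  0.19 -0.31  1.07  0.    1.92]
x [-0.139  0.99   0.   ] z [ 0.  0. -1.]
```

View pics/t1.png

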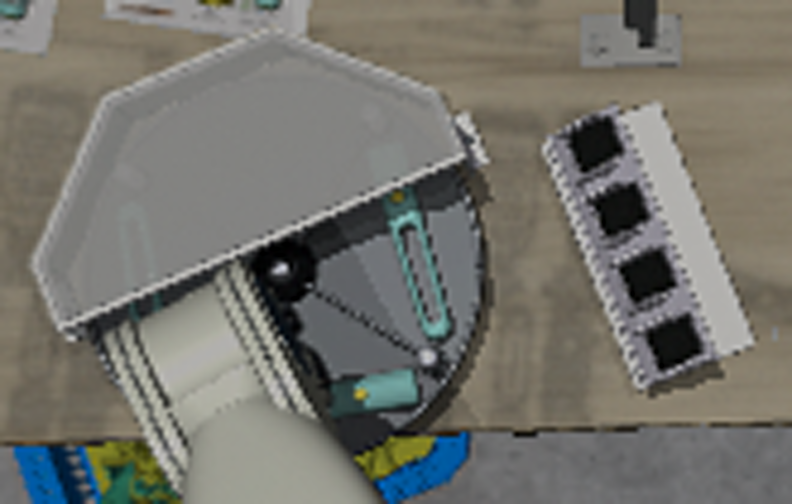

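View pics/s1.png

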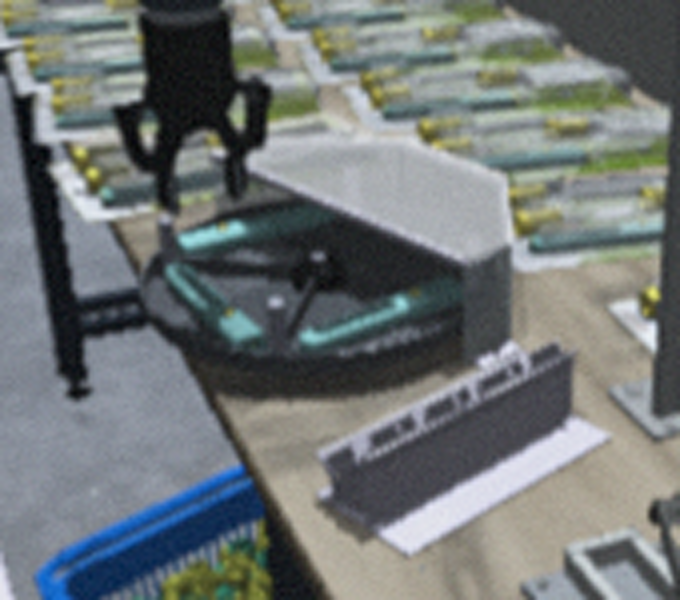

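drive_tool(
  xyz=[
    [0,0,0.03],
    [0,0,0.03],
    [0,0,0.025],
    [0,0,0.015],
    [0,0,0.01],
  ],
  dr=[
    [0,0,0],
    [0,0,0],
    [0,0,0],
    [0,0,0],
    [0,0,0],
  ],
)

```text
t: 2.45
tcp_pos: [378.4, 295.5, 29.7]
orientation: [-2.052, -2.377, 0.003]
wrist_force: [0.6, 0.2, 0.7]
opening: 51.2
```

drive_tool(
  xyz=[
    [0,0,0],
    [0,0,0],
    [0,0,0],
    [0,0,0],
    [0,0,0],
  ],
  dr=[
    [0,0,0],
    [0,0,0],
    [0,0,0],
    [0,0,0],
    [0,0,0],
  ],
  fingers=0,
)

```text
t: 2.87
tcp_pos: [379.7, 295.9, 31.9]
orientation: [2.054, 2.377, 0.002]
wrist_force: [-0.9, 0.5, -1.6]
opening: 24.4
```

```bash
python3 - <<'E'
from h import *
st()
E
```

```text
t 2.87 tcp [379.7 295.9  31.9] F [-0.92  0.51 -1.59] M [ 0.201  0.026 -0.023] op 24.4 j [ 0.49  0.29 -0.48  0.79  0.    1.91]
x [-0.145  0.989  0.001] z [ 0.001  0.001 -1.   ]
```

drive_tool(
  xyz=[
    [0,0,-0.01],
    [0,0,-0.015],
    [0,0,-0.015],
    [0,0,-0.01],
    [0,0,0],
  ],
  dr=[
    [0,0,0],
    [0,0,0],
    [0,0,0],
    [0,0,0],
    [0,0,0],
  ],
)

```text
t: 3.28
tcp_pos: [380.5, 296.1, 83.4]
orientation: [2.054, 2.376, 0.005]
wrist_force: [0.4, 0.2, -3.4]
opening: 25.0
```

```bash
python3 - <<'E'
from h import *
st()
im=eyes.capture("scene"); cv2.imwrite("pics/s2.png",cv2.resize(im[90:240,130:300,::-1],None,fx=4,fy=4,interpolation=cv2.INTER_CUBIC))
for i in range(3): eyes.capture("top"); st()
E
```

```text
t 3.28 tcp [380.5 296.1  83.4] F [ 0.35  0.22 -3.38] M [ 0.121 -0.015  0.002] op 25.0 j [ 0.49  0.24 -0.41  0.92  0.    1.91]
x [-0.145  0.989  0.001] z [ 0.003  0.002 -1.   ]
t 3.38 tcp [379.6 295.6  81.4] F [-0.34 -0.65 -3.01] M [0.093 0.038 0.045] op 24.7 j [ 0.49  0.24 -0.41  0.92  0.    1.91]
x [-0.144  0.99   0.   ] z [ 0.001  0.    -1.   ]
t 3.43 tcp [379.2 295.4  80.9] F [ 0.23  0.49 -3.71] M [0.135 0.009 0.023] op 24.7 j [ 0.49  0.24 -0.41  0.92  0.    1.91]
x [-0.145  0.99  -0.   ] z [-0. -0. -1.]
t 3.48 tcp [379.  295.3  80.6] F [ 0.02  0.94 -4.21] M [ 0.094  0.051 -0.024] op 24.5 j [ 0.49  0.24 -0.41  0.92 -0.    1.91]
x [-0.144  0.99  -0.   ] z [-0.001 -0.    -1.   ]
```

View pics/s2.png

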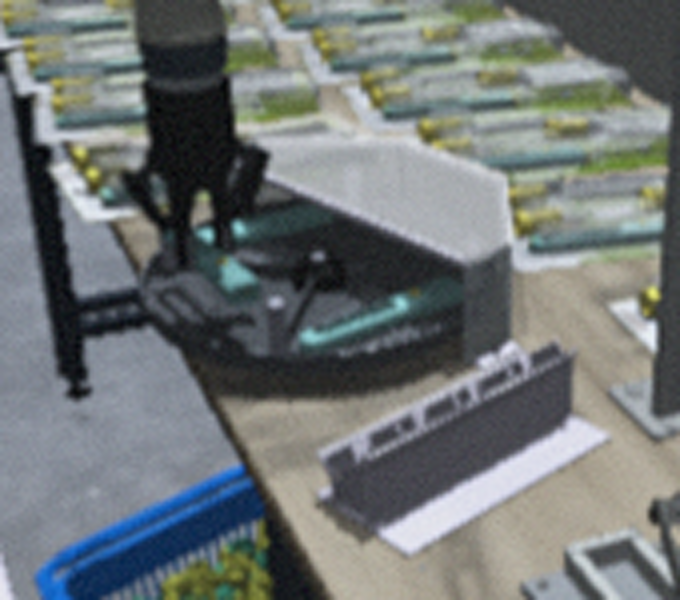

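```bash
cat >> h.py <<'E'
BED=[494.4,52.1,np.radians(19.85)]
def bw(b,q=None):
    q=q or BED; c,s=np.cos(q[2]),np.sin(q[2]); xd=np.array([s,-c,0]);yd=np.array([c,s,0]);z=np.array([0,0,1.])
    c4,s4=np.cos(np.radians(40)),np.sin(np.radians(40)); bx=c4*xd+s4*z; bz=-s4*xd+c4*z
    return np.array([q[0],q[1],30.])+b[0]*bx+b[1]*yd+b[2]*bz
def bRot(flip=False):
    o=bw((0,0,0)); M=np.stack([bw((1,0,0))-o,-(bw((0,1,0))-o),-(bw((0,0,1))-o)],1)
    if flip: M[:,:2]*=-1
    return R.from_matrix(M)
def bedpose(q=None):
    p,Rr=cur(); o=bw((0,0,0)); M=np.stack([bw((1,0,0))-o,(bw((0,1,0))-o),(bw((0,0,1))-o)],1)
    print("tcp in bed",(M.T@(p-o)).round(1),"rot err deg",[np.degrees((Rr.inv()*bRot(f)).magnitude()).round(1) for f in(False,True)])
    s=state(); print("F in bed",(M.T@np.array(s["wrist_force"])).round(1),"op",round(s["opening"],1),"t",round(s["t"],2))
E
python3 - <<'E'
from h import *
a=bw((95,90,83)); print(a, bRot().as_matrix().round(2).tolist())
p0,R0=cur()
q=plan([a[0],a[1],max(a[2],0)+70],None,turn=np.array([0,0,-np.radians(191.5)]),n=28)
print("--tilt"); plan(a,bRot(),start=q)
E
```

```text
[585.64783361  64.39145974 154.6465117 ] [[0.26, -0.94, 0.22], [-0.72, -0.34, -0.6], [0.64, 0.0, -0.77]]
{"xyz": [[-0.0092, 0.0061, -0.0051], [-0.0099, 0.005, -0.0052], [-0.0104, 0.0037, -0.0051], [-0.0108, 0.0025, -0.0052], [-0.011, 0.0012, -0.0051]], "dr": [[0.0, 0.0, -0.1194], [0.0, 0.0, -0.1194], [0.0, 0.0, -0.1194], [0.0, 0.0, -0.1194], [0.0, 0.0, -0.1194]]}
{"xyz": [[-0.0111, -0.0002, -0.0052], [-0.0109, -0.0014, -0.0051], [-0.0108, -0.0028, -0.0052], [-0.0103, -0.004, -0.0051], [-0.0097, -0.0052, -0.0052]], "dr": [[0.0, 0.0, -0.1194], [0.0, 0.0, -0.1194], [0.0, 0.0, -0.1194], [0.0, 0.0, -0.1194], [0.0, 0.0, -0.1194]]}
{"xyz": [[-0.0091, -0.0063, -0.0051], [-0.0083, -0.0074, -0.0052], [-0.0073, -0.0083, -0.0051], [-0.0062, -0.0091, -0.0051], [-0.0052, -0.0098, -0.0052]], "dr": [[0.0, 0.0, -0.1194], [0.0, 0.0, -0.1194], [0.0, 0.0, -0.1194], [0.0, 0.0, -0.1194], [0.0, 0.0, -0.1194]]}
{"xyz": [[-0.0039, -0.0103, -0.0051], [-0.0027, -0.0108, -0.0052], [-0.0014, -0.011, -0.0051], [-0.0001, -0.011, -0.0052], [0.0013, -0.011, -0.0051]], "dr": [[0.0, 0.0, -0.1194], [0.0, 0.0, -0.1194], [0.0, 0.0, -0.1194], [0.0, 0.0, -0.1194], [0.0, 0.0, -0.1194]]}
{"xyz": [[0.0025, -0.0108, -0.0052], [0.0038, -0.0104, -0.0051], [0.0051, -0.0098, -0.0052], [0.0061, -0.0092, -0.0051], [0.0073, -0.0084, -0.0052]], "dr": [[0.0, 0.0, -0.1194], [0.0, 0.0, -0.1194], [0.0, 0.0, -0.1194], [0.0, 0.0, -0.1194], [0.0, 0.0, -0.1194]]}
{"xyz": [[0.0081, -0.0075, -0.0051], [0.009, -0.0064, -0.0051], [0.0097, -0.0053, -0.0052]], "dr": [[0.0, 0.0, -0.1194], [0.0, 0.0, -0.1194], [0.0, 0.0, -0.1194]]}
--tilt
{"xyz": [[-0.0, -0.0, 0.0117], [-0.0014, -0.0, 0.0116], [-0.0026, -0.0, 0.0113], [-0.004, -0.0001, 0.011], [-0.0053, 0.0, 0.0104]], "dr": [[0.0002, 0.1163, 0.0001], [0.0002, 0.1163, 0.0001], [0.0002, 0.1163, 0.0001], [0.0002, 0.1163, 0.0001], [0.0002, 0.1163, 0.0001]]}
{"xyz": [[-0.0064, 0.0, 0.0098]], "dr": [[0.0002, 0.1163, 0.0001]]}
```

drive_tool(
  xyz=[
    [0,0,-0.03],
    [0,0,-0.03],
    [0,0,-0.03],
    [0,0,-0.03],
    [0,0,-0.025],
  ],
  dr=[
    [0,0,0],
    [0,0,0],
    [0,0,0],
    [0,0,0],
    [0,0,0],
  ],
)

```text
t: 3.9
tcp_pos: [379.3, 295.4, 227.5]
orientation: [-2.055, -2.376, 0.0]
wrist_force: [0.5, 0.2, -3.9]
opening: 24.6
```

drive_tool(
  xyz=[
    [-0.009,0.006,0],
    [-0.01,0.005,0],
    [-0.0105,0.0035,0],
    [-0.011,0.0025,0],
    [-0.011,0.001,0],
  ],
  dr=[
    [0,0,-0.12],
    [0,0,-0.12],
    [0,0,-0.12],
    [0,0,-0.12],
    [0,0,-0.12],
  ],
)

```text
t: 4.32
tcp_pos: [416.1, 253.5, 225.3]
orientation: [-1.251, -2.88, 0.002]
wrist_force: [-1.0, 0.1, -3.6]
opening: 24.7
```

drive_tool(
  xyz=[
    [-0.011,0,0],
    [-0.011,-0.0015,0],
    [-0.011,-0.003,0],
    [-0.0105,-0.004,0],
    [-0.0095,-0.005,0],
  ],
  dr=[
    [0,0,-0.12],
    [0,0,-0.12],
    [0,0,-0.12],
    [0,0,-0.12],
    [0,0,-0.12],
  ],
)

```text
t: 4.73
tcp_pos: [453.4, 212.2, 225.2]
orientation: [-0.345, -3.121, 0.001]
wrist_force: [-0.3, 0.9, -3.0]
opening: 24.4
```

drive_tool(
  xyz=[
    [-0.009,-0.0065,0],
    [-0.0085,-0.0075,0],
    [-0.0075,-0.0085,0],
    [-0.006,-0.009,0],
    [-0.005,-0.01,0],
  ],
  dr=[
    [0,0,-0.12],
    [0,0,-0.12],
    [0,0,-0.12],
    [0,0,-0.12],
    [0,0,-0.12],
  ],
)

```text
t: 5.15
tcp_pos: [490.4, 170.6, 225.1]
orientation: [0.593, -3.083, 0.0]
wrist_force: [-0.3, 0.4, -2.5]
opening: 24.8
```

drive_tool(
  xyz=[
    [-0.004,-0.01,0],
    [-0.003,-0.011,0],
    [-0.0015,-0.011,0],
    [0,-0.011,0],
    [0.0015,-0.011,0],
  ],
  dr=[
    [0,0,-0.12],
    [0,0,-0.12],
    [0,0,-0.12],
    [0,0,-0.12],
    [0,0,-0.12],
  ],
)

```text
t: 5.57
tcp_pos: [527.9, 129.9, 225.0]
orientation: [1.478, -2.77, -0.001]
wrist_force: [0.3, -0.3, -3.2]
opening: 24.4
```

drive_tool(
  xyz=[
    [0.0025,-0.011,0],
    [0.004,-0.0105,0],
    [0.005,-0.01,0],
    [0.006,-0.009,0],
    [0.0075,-0.0085,0],
  ],
  dr=[
    [0,0,-0.12],
    [0,0,-0.12],
    [0,0,-0.12],
    [0,0,-0.12],
    [0,0,-0.12],
  ],
)

```text
t: 5.98
tcp_pos: [565.7, 88.8, 225.0]
orientation: [2.231, -2.21, -0.002]
wrist_force: [0.7, 0.5, -3.6]
opening: 24.8
```

```bash
python3 - <<'E'
from h import *
st(); bedpose()
plan(bw((95,90,83)),bRot())
E
```

```text
t 5.98 tcp [565.7  88.8 225. ] F [ 0.68  0.54 -3.59] M [-0.136 -0.013 -0.02 ] op 24.8 j [ 0.01  0.3   0.06  1.34 -0.   -1.57]
x [ 0.009 -1.     0.   ] z [-0.002 -0.    -1.   ]
tcp in bed [117.5  79.5 156. ] rot err deg [np.float64(44.3), np.float64(161.9)]
F in bed [-2.5  0.8 -2.6] op 24.8 t 5.98
{"xyz": [[0.0035, -0.0028, 0.01], [0.0026, -0.0026, 0.0104], [0.0017, -0.0022, 0.0107], [0.0007, -0.002, 0.0108], [-0.0002, -0.0018, 0.0109]], "dr": [[0.0171, 0.0988, -0.0461], [0.0171, 0.0988, -0.0461], [0.0171, 0.0988, -0.0461], [0.0171, 0.0988, -0.0461], [0.0171, 0.0988, -0.0461]]}
{"xyz": [[-0.0013, -0.0017, 0.0108], [-0.0022, -0.0015, 0.0107]], "dr": [[0.0171, 0.0988, -0.0461], [0.0171, 0.0988, -0.0461]]}
```

drive_tool(
  xyz=[
    [0.0035,-0.003,0.01],
    [0.0025,-0.0025,0.0105],
    [0.0015,-0.002,0.0105],
    [0.0005,-0.002,0.011],
    [0,-0.002,0.011],
  ],
  dr=[
    [0.017,0.099,-0.046],
    [0.017,0.099,-0.046],
    [0.017,0.099,-0.046],
    [0.017,0.099,-0.046],
    [0.017,0.099,-0.046],
  ],
)

```text
t: 6.4
tcp_pos: [580.0, 72.0, 174.8]
orientation: [2.196, -1.722, 0.589]
wrist_force: [0.4, 0.3, -4.0]
opening: 24.8
```

drive_tool(
  xyz=[
    [-0.0015,-0.0015,0.011],
    [-0.002,-0.0015,0.0105],
    [0,0,0],
    [0,0,0],
    [0,0,0],
  ],
  dr=[
    [0.017,0.099,-0.046],
    [0.017,0.099,-0.046],
    [0,0,0],
    [0,0,0],
    [0,0,0],
  ],
)

```text
t: 6.82
tcp_pos: [585.7, 65.2, 155.9]
orientation: [2.148, -1.522, 0.782]
wrist_force: [-0.6, -0.4, -3.4]
opening: 24.6
```

```bash
python3 - <<'E'
from h import *
st(); bedpose()
plan(bw((95,90,25)),bRot())
im=eyes.capture("top"); cv2.imwrite("pics/t3.png",cv2.resize(im[140:250,200:310,::-1],None,fx=5,fy=5,interpolation=cv2.INTER_CUBIC))
im=eyes.capture("scene"); cv2.imwrite("pics/s3.png",cv2.resize(im[90:240,150:320,::-1],None,fx=4,fy=4,interpolation=cv2.INTER_CUBIC))
E
```

```text
t 6.82 tcp [585.7  65.2 155.9] F [-0.59 -0.36 -3.4 ] M [ 0.889  0.274 -0.014] op 24.6 j [ 0.29  0.37 -0.19  0.96 -0.7  -1.63]
x [ 0.253 -0.724  0.642] z [ 0.215 -0.605 -0.767]
tcp in bed [95.3 90.4 84.4] rot err deg [np.float64(0.5), np.float64(179.6)]
F in bed [-2.1 -0.7 -2.7] op 24.6 t 6.82
{"xyz": [[-0.0001, 0.0001, 0.0297], [-0.0001, 0.0001, 0.0297]], "dr": [[0.0017, 0.0006, -0.0038], [0.0017, 0.0006, -0.0038]]}
```

View pics/t3.png

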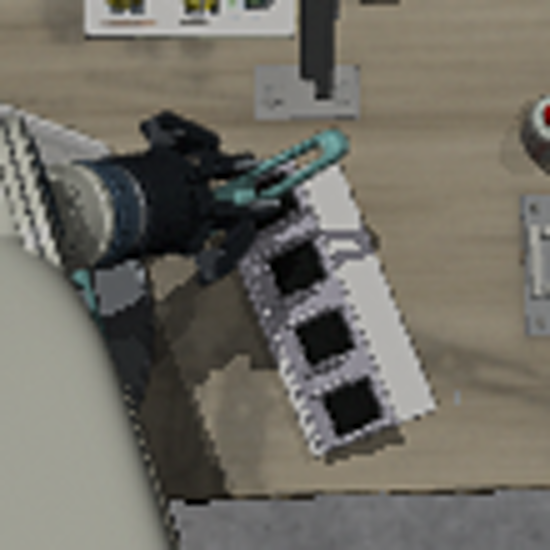

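View pics/s3.png

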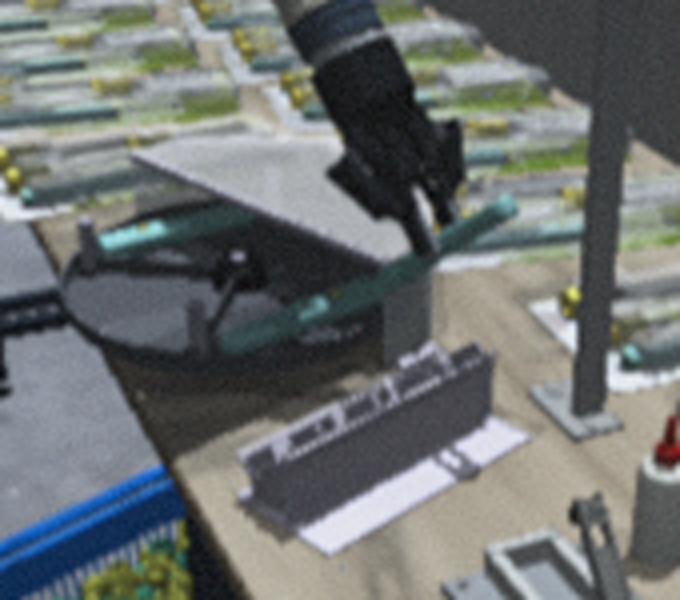

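drive_tool(
  xyz=[
    [0,0,0.02],
    [0,0,0.02],
    [0,0,0.019],
    [0,0,0],
    [0,0,0],
  ],
  dr=[
    [0.001,0,-0.003],
    [0.001,0,-0.003],
    [0.001,0,0],
    [0,0,0],
    [0,0,0],
  ],
)

```text
t: 7.33
tcp_pos: [598.3, 28.0, 111.0]
orientation: [2.151, -1.515, 0.784]
wrist_force: [-0.3, 0.8, -3.6]
opening: 25.0
```

drive_tool(
  xyz=[
    [0,0,0.004],
    [0,0,0.004],
    [0,0,0.004],
    [0,0,0.002],
    [0,0,0],
  ],
  dr=[
    [0,0,0],
    [0,0,0],
    [0,0,0],
    [0,0,0],
    [0,0,0],
  ],
)

```text
t: 7.75
tcp_pos: [601.2, 20.5, 99.6]
orientation: [2.152, -1.511, 0.785]
wrist_force: [0.0, 0.5, -4.0]
opening: 24.6
```

```bash
python3 - <<'E'
from h import *
bedpose()
im=eyes.capture("top"); cv2.imwrite("pics/t4.png",cv2.resize(im[140:250,200:310,::-1],None,fx=5,fy=5,interpolation=cv2.INTER_CUBIC))
im=eyes.capture("scene"); cv2.imwrite("pics/s4.png",cv2.resize(im[90:240,150:320,::-1],None,fx=4,fy=4,interpolation=cv2.INTER_CUBIC))
E
```

```text
tcp in bed [95.3 89.7 11. ] rot err deg [np.float64(0.1), np.float64(180.0)]
F in bed [-2.9  0.2 -2.8] op 24.6 t 7.75
```

View pics/t4.png

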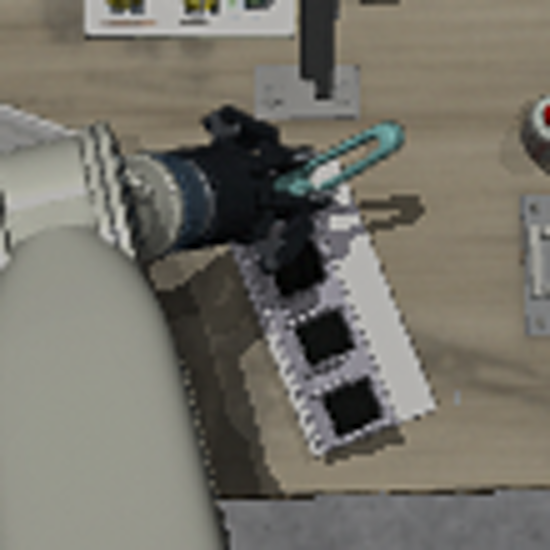

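View pics/s4.png

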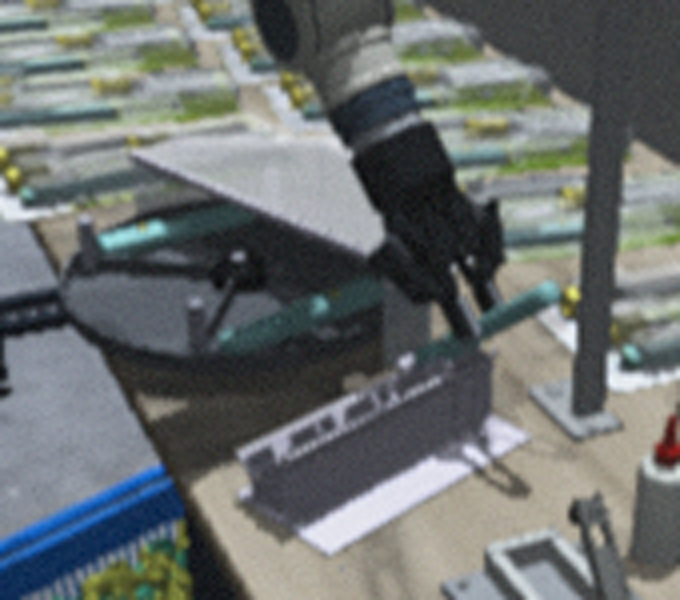

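drive_tool(
  xyz=[
    [0,0,0.002],
    [0,0,0.002],
    [0,0,0.002],
    [0,0,0],
    [0,0,0],
  ],
  dr=[
    [0,0,0],
    [0,0,0],
    [0,0,0],
    [0,0,0],
    [0,0,0],
  ],
)

```text
t: 8.27
tcp_pos: [602.5, 16.9, 95.1]
orientation: [2.152, -1.511, 0.785]
wrist_force: [-0.6, -0.5, -3.0]
opening: 24.2
```

```bash
python3 - <<'E'
from h import *
bedpose();st()
E
```

```text
tcp in bed [95.4 89.7  5. ] rot err deg [np.float64(0.1), np.float64(180.0)]
F in bed [-1.7 -0.8 -2.5] op 24.2 t 8.27
t 8.27 tcp [602.5  16.9  95.1] F [-0.61 -0.52 -3.05] M [ 0.886  0.345 -0.029] op 24.2 j [ 0.2   0.41 -0.31  0.73 -0.69 -1.76]
x [ 0.26  -0.719  0.644] z [ 0.218 -0.606 -0.765]
```

drive_tool(
  xyz=[
    [0,0,0.001],
    [0,0,0.001],
    [0,0,0.001],
    [0,0,0],
    [0,0,0],
  ],
  dr=[
    [0,0,0],
    [0,0,0],
    [0,0,0],
    [0,0,0],
    [0,0,0],
  ],
)

```text
t: 8.68
tcp_pos: [603.3, 15.3, 93.2]
orientation: [2.153, -1.511, 0.786]
wrist_force: [-0.8, 1.6, -0.4]
opening: 24.7
```

```bash
python3 - <<'E'
from h import *
bedpose()
E
```

```text
tcp in bed [95.4 89.9  2.4] rot err deg [np.float64(0.1), np.float64(180.0)]
F in bed [-1.6 -0.2  0.8] op 24.7 t 8.68
```

drive_tool(
  xyz=[
    [-0.002,0,0],
    [-0.002,0,0],
    [-0.002,0,0],
    [-0.001,0,0],
    [0,0,0],
  ],
  dr=[
    [0,0,0],
    [0,0,0],
    [0,0,0],
    [0,0,0],
    [0,0,0],
  ],
)

```text
t: 9.1
tcp_pos: [601.6, 20.6, 88.5]
orientation: [2.153, -1.511, 0.786]
wrist_force: [-0.3, 2.0, 1.2]
opening: 24.7
```

```bash
python3 - <<'E'
from h import *
bedpose()
E
```

```text
tcp in bed [88.2 90.1  2.4] rot err deg [np.float64(0.1), np.float64(180.0)]
F in bed [-0.8  0.4  2.2] op 24.7 t 9.1
```

drive_tool(
  xyz=[
    [-0.0015,0,0],
    [-0.0015,0,0],
    [-0.0015,0,0],
    [0,0,0],
    [0,0,0],
  ],
  dr=[
    [0,0,0],
    [0,0,0],
    [0,0,0],
    [0,0,0],
    [0,0,0],
  ],
)

```text
t: 9.52
tcp_pos: [600.4, 23.7, 85.7]
orientation: [2.153, -1.511, 0.786]
wrist_force: [-0.7, 3.6, 4.7]
opening: 24.8
```

```bash
python3 - <<'E'
from h import *
bedpose()
E
```

```text
tcp in bed [83.8 90.1  2.4] rot err deg [np.float64(0.1), np.float64(180.0)]
F in bed [0.3 0.6 6. ] op 24.8 t 9.52
```

drive_tool(
  xyz=[
    [-0.0015,0,0],
    [-0.0015,0,0],
    [-0.001,0,0],
    [0,0,0],
    [0,0,0],
  ],
  dr=[
    [0,0,0],
    [0,0,0],
    [0,0,0],
    [0,0,0],
    [0,0,0],
  ],
)

```text
t: 9.93
tcp_pos: [600.1, 24.4, 85.2]
orientation: [2.147, -1.512, 0.791]
wrist_force: [0.9, -8.9, 13.3]
opening: 24.5
```

```bash
python3 - <<'E'
from h import *
bedpose()
E
```

```text
tcp in bed [82.9 90.   2.4] rot err deg [np.float64(0.4), np.float64(179.9)]
F in bed [15.2 -2.2  4.6] op 24.5 t 9.93
```

drive_tool(
  xyz=[
    [0.002,0,0],
    [0,0,0],
    [0,0,0],
    [0,0,0],
    [0,0,0],
  ],
  dr=[
    [0,0,0],
    [0,0,0],
    [0,0,0],
    [0,0,0],
    [0,0,0],
  ],
  fingers=0.55,
)

```text
t: 10.35
tcp_pos: [599.5, 25.0, 83.9]
orientation: [2.153, -1.511, 0.784]
wrist_force: [0.1, -0.2, 0.5]
opening: 47.1
```

drive_tool(
  xyz=[
    [0,0,-0.01],
    [0,0,-0.02],
    [0,0,-0.03],
    [0,0,-0.03],
    [0,0,-0.03],
  ],
  dr=[
    [0,0,0],
    [0,0,0],
    [0,0,0],
    [0,0,0],
    [0,0,0],
  ],
)

```text
t: 10.77
tcp_pos: [572.9, 98.2, 176.8]
orientation: [2.152, -1.511, 0.785]
wrist_force: [0.6, -0.4, -0.6]
opening: 47.0
```

```bash
python3 - <<'E'
from h import *
bedpose();st()
im=eyes.capture("top"); cv2.imwrite("pics/t5.png",cv2.resize(im[140:250,200:310,::-1],None,fx=5,fy=5,interpolation=cv2.INTER_CUBIC))
im=eyes.capture("scene"); cv2.imwrite("pics/s5.png",cv2.resize(im[90:240,150:320,::-1],None,fx=4,fy=4,interpolation=cv2.INTER_CUBIC))
E
```

```text
tcp in bed [ 81.5  89.5 123.2] rot err deg [np.float64(0.1), np.float64(180.0)]
F in bed [ 0.   0.4 -0.8] op 47.0 t 10.77
t 10.77 tcp [572.9  98.2 176.8] F [ 0.6  -0.37 -0.62] M [0.559 0.194 0.006] op 47.0 j [ 0.35  0.37 -0.14  1.07 -0.7  -1.56]
x [ 0.26  -0.719  0.644] z [ 0.218 -0.606 -0.765]
```

View pics/t5.png

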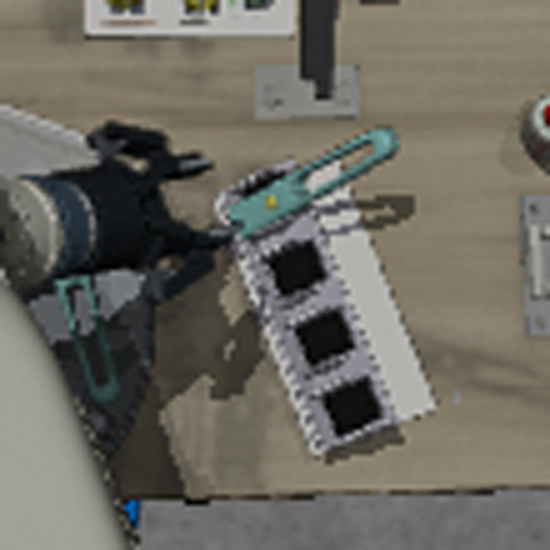

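View pics/s5.png

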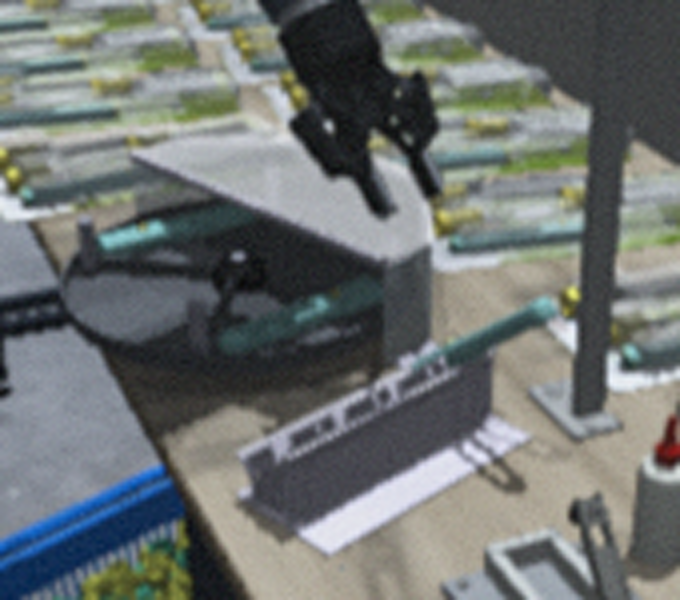

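```bash
python3 - <<'E'
from h import *
plan([412,200,130],Rd(290),n=10)
im=cv2.imread("pics/t5.png")
E
```

```text
{"xyz": [[-0.0146, 0.0119, -0.0059], [-0.0149, 0.0118, -0.0048], [-0.0152, 0.0119, -0.0038], [-0.0155, 0.0119, -0.0027], [-0.0156, 0.0118, -0.0016]], "dr": [[-0.0005, -0.07, -0.0002], [-0.0005, -0.07, -0.0002], [-0.0005, -0.07, -0.0002], [-0.0005, -0.07, -0.0002], [-0.0005, -0.07, -0.0002]]}
{"xyz": [[-0.0157, 0.0119, -0.0005], [-0.0157, 0.0119, 0.0007], [-0.0156, 0.0118, 0.0017], [-0.0155, 0.0119, 0.0028], [-0.0152, 0.0118, 0.0039]], "dr": [[-0.0005, -0.07, -0.0002], [-0.0005, -0.07, -0.0002], [-0.0005, -0.07, -0.0002], [-0.0005, -0.07, -0.0002], [-0.0005, -0.07, -0.0002]]}
```

drive_tool(
  xyz=[
    [-0.0145,0.012,-0.006],
    [-0.015,0.012,-0.005],
    [-0.015,0.012,-0.004],
    [-0.0155,0.012,-0.003],
    [-0.0155,0.012,-0.0015],
  ],
  dr=[
    [0,-0.07,0],
    [0,-0.07,0],
    [0,-0.07,0],
    [0,-0.07,0],
    [0,-0.07,0],
  ],
)

```text
t: 11.28
tcp_pos: [490.9, 148.0, 151.6]
orientation: [2.384, -1.674, 0.417]
wrist_force: [-0.9, -0.3, 0.2]
opening: 47.2
```

drive_tool(
  xyz=[
    [-0.0155,0.012,0],
    [-0.0155,0.012,0.0005],
    [-0.0155,0.012,0.0015],
    [-0.0155,0.012,0.003],
    [-0.015,0.012,0.004],
  ],
  dr=[
    [0,-0.07,0],
    [0,-0.07,0],
    [0,-0.07,0],
    [0,-0.07,0],
    [0,-0.07,0],
  ],
)

```text
t: 11.7
tcp_pos: [409.4, 196.9, 126.8]
orientation: [-2.57, 1.804, 0.005]
wrist_force: [0.4, -0.3, -1.0]
opening: 46.9
```

```bash
python3 - <<'E'
from h import *
st()
im=eyes.capture("top"); cv2.imwrite("pics/t6.png",cv2.resize(im[150:255,130:295,::-1],None,fx=4.8,fy=4.8,interpolation=cv2.INTER_CUBIC))
im=eyes.capture("scene"); cv2.imwrite("pics/s6.png",cv2.resize(im[90:240,130:300,::-1],None,fx=4,fy=4,interpolation=cv2.INTER_CUBIC))
for n in("top","scene"):
  for d in models.tip_of(n,"post1")[:4]:
    r,c=d["at"]; print(n,d["p"],atz(n,c,r,84).round(1))
plan([412,200,62],Rd(290))
E
```

```text
t 11.7 tcp [409.4 196.9 126.8] F [ 0.38 -0.3  -1.  ] M [ 0.001 -0.012  0.005] op 46.9 j [ 0.26  0.16 -0.39  1.02  0.   -1.66]
x [ 0.34  -0.941 -0.004] z [-0.001  0.003 -1.   ]
top 0.68 [428.7 203.9  84. ]
top 0.6 [366.1 402.9  84. ]
scene 0.92 [379.9 400.1  84. ]
scene 0.75 [621.  245.2  84. ]
scene 0.67 [423.9 196.8  84. ]
{"xyz": [[-0.0018, -0.0012, 0.0326], [-0.0018, -0.0013, 0.0327]], "dr": [[-0.0, -0.0012, -0.0016], [-0.0, -0.0012, -0.0016]]}
```

View pics/t6.png

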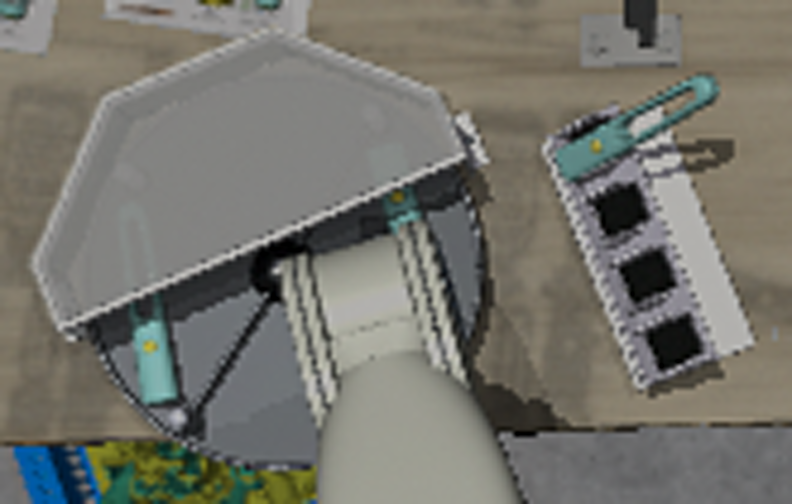

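View pics/s6.png

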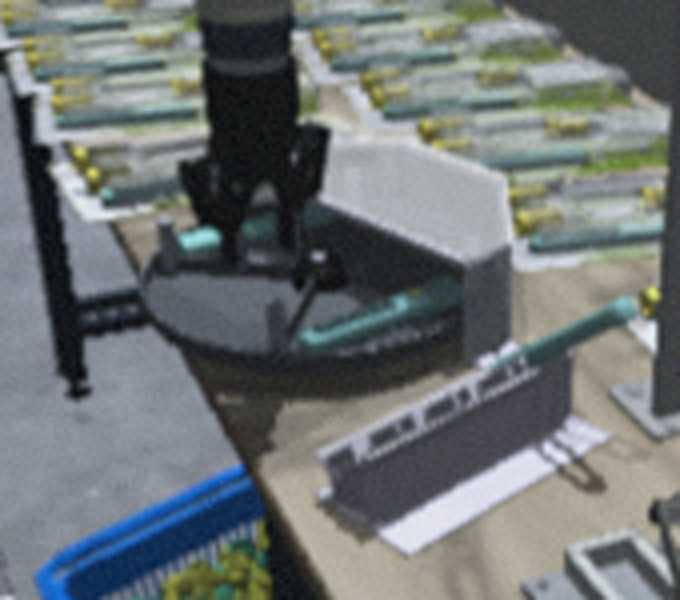

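```bash
python3 - <<'E'
from h import *
print(proj("scene",[412,200,84]),atz("scene",130+276/4-.4,90+301/4-.4,84))
E
```

```text
[197.64710573 165.08114512] [415.46291578 200.25118374  84.        ]
```

drive_tool(
  xyz=[
    [-0.0015,-0.0015,0.022],
    [-0.001,-0.0015,0.022],
    [-0.001,-0.001,0.02],
    [0,0,0],
    [0,0,0],
  ],
  dr=[
    [0,0,0],
    [0,0,0],
    [0,0,0],
    [0,0,0],
    [0,0,0],
  ],
)

```text
t: 12.32
tcp_pos: [413.0, 201.0, 63.0]
orientation: [2.569, -1.804, -0.0]
wrist_force: [-0.5, -0.6, 0.5]
opening: 46.9
```

drive_tool(
  xyz=[
    [0,0,0],
    [0,0,0],
    [0,0,0],
    [0,0,0],
    [0,0,0],
  ],
  dr=[
    [0,0,0],
    [0,0,0],
    [0,0,0],
    [0,0,0],
    [0,0,0],
  ],
  fingers=0,
  newtons=30,
)

```text
t: 12.73
tcp_pos: [414.2, 201.8, 64.7]
orientation: [-2.569, 1.804, -0.003]
wrist_force: [3.1, 2.8, 7.2]
opening: 14.8
```

```bash
python3 - <<'E'
from h import *
st()
C=np.array([492,324.]); p,Rr=cur(); v=p[:2]-C; print(np.linalg.norm(v),np.degrees(np.arctan2(v[1],v[0])))
a0=np.arctan2(v[1],v[0]); q=p.copy(); x=[]
for i in range(1,16):
    a=a0-np.radians(3)*i; t=np.array([*(C+np.linalg.norm(v)*np.array([np.cos(a),np.sin(a)])),p[2]])
    s=np.round(Rr.inv().apply(t-q)/1000,4); s[2]=0; q=q+Rr.apply(s)*1000; x.append(s.tolist())
for i in range(0,15,5): print(x[i:i+5])
E
```

```text
t 12.73 tcp [414.2 201.8  64.7] F [3.1  2.76 7.2 ] M [ 0.617 -0.509 -0.091] op 14.8 j [ 0.27  0.22 -0.48  0.86  0.   -1.65]
x [ 0.339 -0.941 -0.   ] z [ 0.003  0.001 -1.   ]
144.86656486110198 -122.4668890065549
[[-0.0061, 0.0045, 0.0], [-0.0064, 0.0041, 0.0], [-0.0065, 0.0038, 0.0], [-0.0068, 0.0035, 0.0], [-0.0069, 0.0031, 0.0]]
[[-0.0071, 0.0028, 0.0], [-0.0072, 0.0023, 0.0], [-0.0073, 0.002, 0.0], [-0.0074, 0.0016, 0.0], [-0.0075, 0.0012, 0.0]]
[[-0.0075, 0.0008, 0.0], [-0.0076, 0.0005, 0.0], [-0.0076, -0.0, 0.0], [-0.0076, -0.0004, 0.0], [-0.0075, -0.0007, 0.0]]
```

drive_tool(
  xyz=[
    [-0.006,0.0045,0],
    [-0.0065,0.004,0],
    [-0.0065,0.004,0],
    [-0.007,0.0035,0],
    [-0.007,0.003,0],
  ],
  dr=[
    [0,0,0],
    [0,0,0],
    [0,0,0],
    [0,0,0],
    [0,0,0],
  ],
)

```text
t: 13.15
tcp_pos: [385.1, 226.0, 64.6]
orientation: [-2.569, 1.805, -0.005]
wrist_force: [4.7, 0.7, 6.1]
opening: 14.8
```

drive_tool(
  xyz=[
    [-0.007,0.003,0],
    [-0.0075,0.0025,0],
    [-0.0075,0.002,0],
    [-0.0075,0.0015,0],
    [-0.0075,0.001,0],
  ],
  dr=[
    [0,0,0],
    [0,0,0],
    [0,0,0],
    [0,0,0],
    [0,0,0],
  ],
)

```text
t: 13.57
tcp_pos: [363.2, 257.5, 64.6]
orientation: [-2.568, 1.805, -0.005]
wrist_force: [4.8, 0.4, 5.7]
opening: 14.7
```

drive_tool(
  xyz=[
    [-0.0075,0.001,0],
    [-0.0075,0.0005,0],
    [-0.0075,0,0],
    [-0.0075,-0.0005,0],
    [-0.0075,-0.001,0],
  ],
  dr=[
    [0,0,0],
    [0,0,0],
    [0,0,0],
    [0,0,0],
    [0,0,0],
  ],
)

```text
t: 13.98
tcp_pos: [351.4, 292.9, 64.7]
orientation: [-2.567, 1.805, -0.007]
wrist_force: [9.3, 0.6, 1.7]
opening: 14.5
```

drive_tool(
  xyz=[
    [0,0,0],
    [0,0,0],
    [0,0,-0.03],
    [0,0,-0.04],
    [0,0,-0.04],
  ],
  dr=[
    [0,0,0],
    [0,0,0],
    [0,0,0],
    [0,0,0],
    [0,0,0],
  ],
  fingers=0.6,
)

```text
t: 14.4
tcp_pos: [347.7, 291.4, 174.1]
orientation: [2.568, -1.803, -0.003]
wrist_force: [0.9, -0.1, -0.5]
opening: 51.4
```

```bash
python3 - <<'E'
from h import *
st()
im=eyes.capture("top"); cv2.imwrite("pics/t7.png",cv2.resize(im[150:255,130:295,::-1],None,fx=4.8,fy=4.8,interpolation=cv2.INTER_CUBIC))
im=eyes.capture("scene"); cv2.imwrite("pics/s7.png",cv2.resize(im[90:240,130:300,::-1],None,fx=4,fy=4,interpolation=cv2.INTER_CUBIC))
sils()
E
```

```text
t 14.4 tcp [347.7 291.4 174.1] F [ 0.91 -0.09 -0.53] M [ 0.058 -0.102  0.006] op 51.4 j [ 0.51  0.12 -0.3   1.15 -0.   -1.4 ]
x [ 0.339 -0.941  0.001] z [-0.004 -0.002 -1.   ]
sil 0.58 c [607.   21.9] len 152.0 29.0 ang 117.4
sil 0.49 c [428.  237.2] len 166.0 35.0 ang 145.3
```

View pics/t7.png

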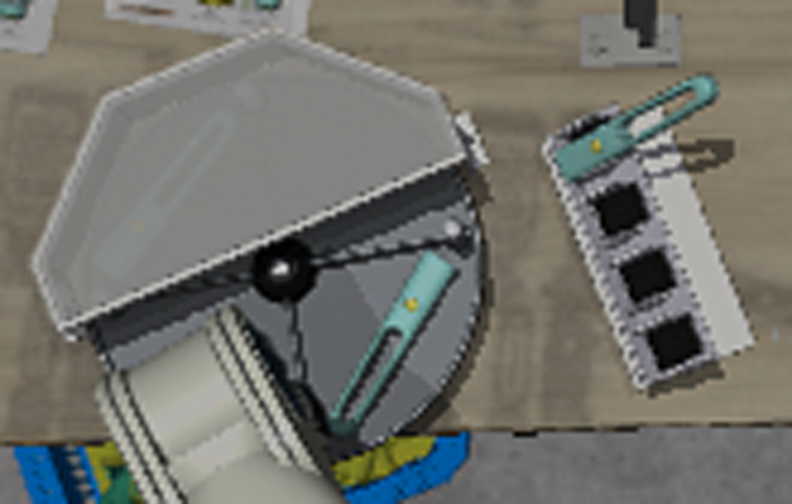

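View pics/s7.png

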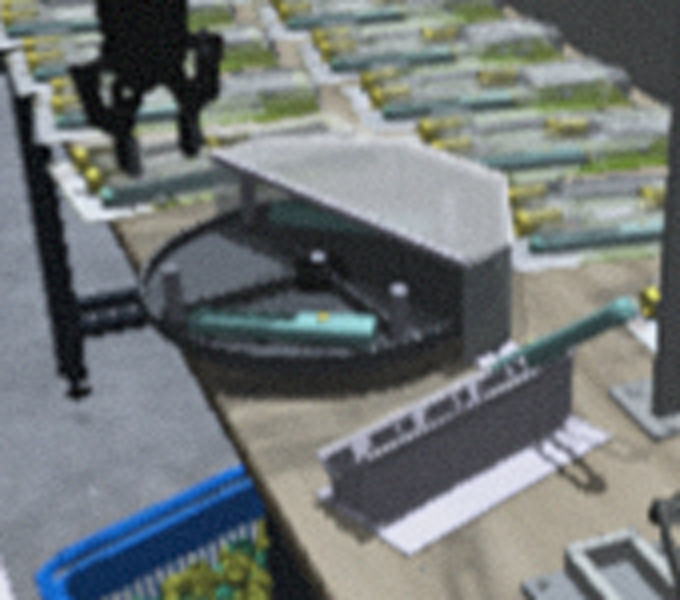

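```bash
python3 - <<'E'
from h import *
f=lambda x,y,z:atz("top",130+x/4.8-.4,150+y/4.8-.4,z)[:2]
a,b=f(333,428,49),f(441,254,49); print(a,b,(a+b)/2,np.linalg.norm(a-b),np.degrees(np.arctan2(*(b-a)[::-1])))
# scene picks ends
g=lambda x,y,z:atz("scene",130+x/4-.4,90+y/4-.4,z)[:2]
print(g(185,318,49),g(377,318,49))
plan([430,235,120],Rd(327))
E
```

```text
[357.97491345 284.26121608] [500.9140643  192.23952636] [429.44448887 238.25037122] 169.99880065848743 -32.77271609043469
[350.32073955 267.37356603] [504.62923823 196.40376145]
{"xyz": [[0.0136, -0.0093, 0.0094], [0.0145, -0.0077, 0.0093], [0.0152, -0.0062, 0.0094], [0.0158, -0.0044, 0.0093], [0.0163, -0.0028, 0.0094]], "dr": [[-0.0007, -0.0001, -0.1081], [-0.0007, -0.0001, -0.1081], [-0.0007, -0.0001, -0.1081], [-0.0007, -0.0001, -0.1081], [-0.0007, -0.0001, -0.1081]]}
{"xyz": [[0.0164, -0.0009, 0.0093]], "dr": [[-0.0007, -0.0001, -0.1081]]}
```

drive_tool(
  xyz=[
    [0.0135,-0.01,0.0095],
    [0.0145,-0.0085,0.0095],
    [0.015,-0.0065,0.0095],
    [0.016,-0.005,0.0095],
    [0.0165,-0.0035,0.0095],
  ],
  dr=[
    [0,0,-0.108],
    [0,0,-0.108],
    [0,0,-0.108],
    [0,0,-0.108],
    [0,0,-0.108],
  ],
  newtons=60,
)

```text
t: 14.97
tcp_pos: [417.9, 244.8, 124.3]
orientation: [2.96, -1.046, -0.003]
wrist_force: [0.6, -0.6, -0.6]
opening: 51.3
```

drive_tool(
  xyz=[
    [0.0165,-0.0015,0.0095],
    [0,0,0],
    [0,0,0],
    [0,0,0],
    [0,0,0],
  ],
  dr=[
    [0,0,-0.108],
    [0,0,0],
    [0,0,0],
    [0,0,0],
    [0,0,0],
  ],
)

```text
t: 15.38
tcp_pos: [431.5, 236.9, 116.5]
orientation: [3.011, -0.895, -0.001]
wrist_force: [0.3, 0.1, 0.8]
opening: 50.9
```

```bash
python3 - <<'E'
from h import *
st()
plan([429.5,238,30],Rd(327.2),step=30)
im=eyes.capture("scene"); cv2.imwrite("pics/s8.png",cv2.resize(im[90:240,130:300,::-1],None,fx=4,fy=4,interpolation=cv2.INTER_CUBIC))
E
```

```text
t 15.38 tcp [431.5 236.9 116.5] F [0.34 0.09 0.78] M [ 0.056  0.002 -0.057] op 50.9 j [ 0.33  0.23 -0.33  1.02  0.   -2.23]
x [ 0.838 -0.546 -0.001] z [-0.001 -0.    -1.   ]
{"xyz": [[-0.0007, 0.0, 0.0288], [-0.0008, 0.0001, 0.0289], [-0.0007, 0.0, 0.0288]], "dr": [[0.0001, 0.0002, -0.0018], [0.0001, 0.0002, -0.0018], [0.0001, 0.0002, -0.0018]]}
```

View pics/s8.png

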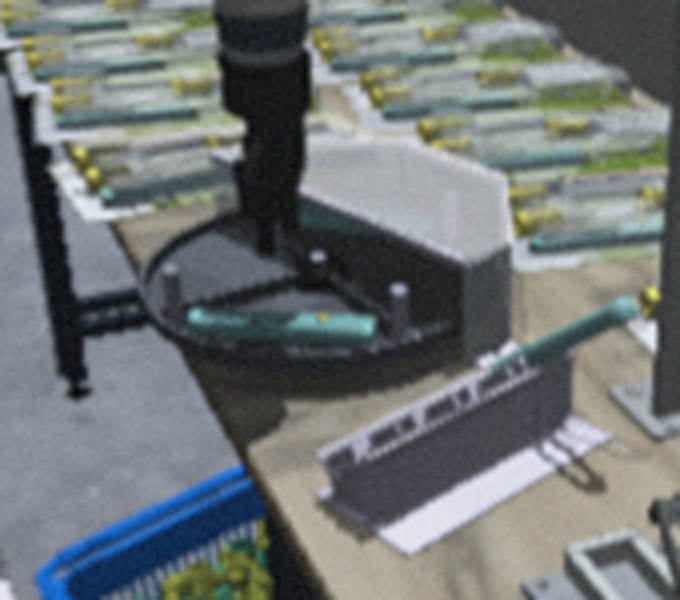

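drive_tool(
  xyz=[
    [-0.001,0,0.03],
    [-0.001,0,0.025],
    [0,0,0.02],
    [0,0,0.011],
    [0,0,0],
  ],
  dr=[
    [0,0,0],
    [0,0,0],
    [0,0,0],
    [0,0,0],
    [0,0,0],
  ],
)

```text
t: 15.85
tcp_pos: [428.7, 237.7, 28.7]
orientation: [3.01, -0.893, -0.005]
wrist_force: [0.1, -0.3, -0.9]
opening: 51.4
```

drive_tool(
  xyz=[
    [0,0,0],
    [0,0,0],
    [0,0,0],
    [0,0,0],
    [0,0,0],
  ],
  dr=[
    [0,0,0],
    [0,0,0],
    [0,0,0],
    [0,0,0],
    [0,0,0],
  ],
  fingers=0,
)

```text
t: 16.27
tcp_pos: [431.0, 238.2, 31.8]
orientation: [-3.011, 0.892, -0.002]
wrist_force: [-1.7, 0.7, 7.3]
opening: 24.7
```

drive_tool(
  xyz=[
    [0,0,-0.015],
    [0,0,-0.02],
    [0,0,-0.015],
    [0,0,0],
    [0,0,0],
  ],
  dr=[
    [0,0,0],
    [0,0,0],
    [0,0,0],
    [0,0,0],
    [0,0,0],
  ],
)

```text
t: 16.68
tcp_pos: [430.9, 237.9, 81.0]
orientation: [-3.011, 0.893, -0.002]
wrist_force: [-0.3, 0.7, -4.5]
opening: 24.4
```

```bash
python3 - <<'E'
from h import *
F=[];M=[]
for i in range(6):
    s=state();F.append(s["wrist_force"]);M.append(s["moment"]); eyes.capture("scene")
F=np.mean(F,0);M=np.mean(M,0); p,Rr=cur(); print(F.round(2),M.round(3)); r=np.array([M[1],-M[0]])/-F[2]; r=np.array([-M[1],M[0]])/F[2]; x=Rr.as_matrix()[:2,0]; print("com along tool x mm",1000*r@x)
st()
im=eyes.capture("scene"); cv2.imwrite("pics/s9.png",cv2.resize(im[90:240,130:300,::-1],None,fx=4,fy=4,interpolation=cv2.INTER_CUBIC))
E
```

```text
[-0.42  0.03 -3.81] [-0.088 -0.117 -0.004]
com along tool x mm -38.35664825641293
t 16.98 tcp [430.1 237.6  79.6] F [ 0.02 -0.29 -3.66] M [-0.066 -0.122  0.009] op 24.4 j [ 0.33  0.26 -0.39  0.93 -0.   -2.23]
x [ 0.838 -0.545 -0.001] z [-0.002 -0.001 -1.   ]
```

View pics/s9.png

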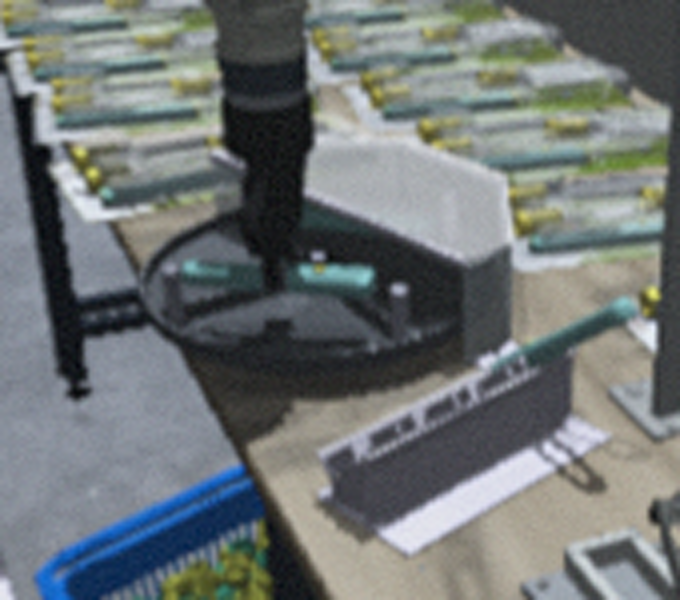

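```bash
python3 - <<'E'
from h import *
p,Rr=cur(); a=bw((95,33,83)); print(a)
q=plan([p[0],p[1],205],Rr,step=32)
q=plan([a[0],a[1]+30,215],Rd(289.85),start=q,n=10)
print('--'); plan(a,bRot(),start=q,n=7)
E
```

```text
[532.03449966  45.03660446 154.6465117 ]
{"xyz": [[-0.0, 0.0, -0.0313], [-0.0001, 0.0001, -0.0313], [0.0, 0.0, -0.0313], [-0.0, 0.0, -0.0313]], "dr": [[0.0, 0.0, 0.0], [0.0, 0.0, 0.0], [0.0, 0.0, 0.0], [0.0, 0.0, 0.0]]}
{"xyz": [[0.0174, 0.0081, -0.001], [0.0179, 0.0069, -0.001], [0.0183, 0.0058, -0.001], [0.0186, 0.0046, -0.001], [0.0189, 0.0033, -0.001]], "dr": [[0.0001, 0.0001, 0.0648], [0.0001, 0.0001, 0.0648], [0.0001, 0.0001, 0.0648], [0.0001, 0.0001, 0.0648], [0.0001, 0.0001, 0.0648]]}
{"xyz": [[0.0191, 0.0021, -0.001], [0.0191, 0.0009, -0.001], [0.0192, -0.0003, -0.001], [0.0191, -0.0016, -0.001], [0.019, -0.0029, -0.001]], "dr": [[0.0001, 0.0001, 0.0648], [0.0001, 0.0001, 0.0648], [0.0001, 0.0001, 0.0648], [0.0001, 0.0001, 0.0648], [0.0001, 0.0001, 0.0648]]}
--
{"xyz": [[0.004, 0.0015, 0.0086], [0.0032, 0.0014, 0.009], [0.0022, 0.0015, 0.0092], [0.0013, 0.0014, 0.0095], [0.0004, 0.0015, 0.0095]], "dr": [[0.0, 0.0997, -0.0], [0.0, 0.0997, -0.0], [0.0, 0.0997, -0.0], [0.0, 0.0997, -0.0], [0.0, 0.0997, -0.0]]}
{"xyz": [[-0.0006, 0.0014, 0.0095], [-0.0015, 0.0015, 0.0094]], "dr": [[0.0, 0.0997, -0.0], [0.0, 0.0997, -0.0]]}
```

drive_tool(
  xyz=[
    [0,0,-0.031],
    [0,0,-0.0315],
    [0,0,-0.0315],
    [0,0,-0.0315],
    [0,0,0],
  ],
  dr=[
    [0,0,0],
    [0,0,0],
    [0,0,0],
    [0,0,0],
    [0,0,0],
  ],
)

```text
t: 17.45
tcp_pos: [432.6, 238.5, 211.3]
orientation: [-3.008, 0.892, -0.01]
wrist_force: [1.9, 0.0, -2.1]
opening: 24.9
```

drive_tool(
  xyz=[
    [0.0175,0.008,-0.001],
    [0.018,0.007,-0.001],
    [0.0185,0.006,-0.001],
    [0.0185,0.0045,-0.001],
    [0.019,0.0035,-0.001],
  ],
  dr=[
    [0,0,0.065],
    [0,0,0.065],
    [0,0,0.065],
    [0,0,0.065],
    [0,0,0.065],
  ],
)

```text
t: 17.87
tcp_pos: [481.7, 155.2, 210.0]
orientation: [2.825, -1.373, -0.002]
wrist_force: [-0.8, -0.6, -3.3]
opening: 24.6
```

drive_tool(
  xyz=[
    [0.019,0.002,-0.001],
    [0.019,0.001,-0.001],
    [0.019,-0.0005,-0.001],
    [0.019,-0.0015,-0.001],
    [0.019,-0.003,-0.001],
  ],
  dr=[
    [0,0,0.065],
    [0,0,0.065],
    [0,0,0.065],
    [0,0,0.065],
    [0,0,0.065],
  ],
)

```text
t: 18.28
tcp_pos: [532.4, 74.3, 214.8]
orientation: [2.565, -1.812, -0.002]
wrist_force: [0.9, 0.4, -3.7]
opening: 24.7
```

drive_tool(
  xyz=[
    [0.004,0.0015,0.0085],
    [0.003,0.0015,0.009],
    [0.002,0.0015,0.009],
    [0.0015,0.0015,0.0095],
    [0.0005,0.0015,0.0095],
  ],
  dr=[
    [0,0.1,0],
    [0,0.1,0],
    [0,0.1,0],
    [0,0.1,0],
    [0,0.1,0],
  ],
)

```text
t: 18.7
tcp_pos: [531.7, 53.6, 172.5]
orientation: [2.283, -1.607, 0.589]
wrist_force: [0.1, 0.0, -3.5]
opening: 24.7
```

drive_tool(
  xyz=[
    [-0.0005,0.0015,0.0095],
    [-0.0015,0.0015,0.0095],
    [0,0,0],
    [0,0,0],
    [0,0,0],
  ],
  dr=[
    [0,0.1,0],
    [0,0.1,0],
    [0,0,0],
    [0,0,0],
    [0,0,0],
  ],
)

```text
t: 19.12
tcp_pos: [532.3, 45.4, 156.0]
orientation: [2.153, -1.515, 0.782]
wrist_force: [0.9, 0.6, -3.0]
opening: 24.3
```

```bash
python3 - <<'E'
from h import *
st(); bedpose()
plan(bw((95,33,11)),bRot(),step=20)
im=eyes.capture("top"); cv2.imwrite("pics/t10.png",cv2.resize(im[140:250,200:310,::-1],None,fx=5,fy=5,interpolation=cv2.INTER_CUBIC))
im=eyes.capture("scene"); cv2.imwrite("pics/s10.png",cv2.resize(im[90:240,150:320,::-1],None,fx=4,fy=4,interpolation=cv2.INTER_CUBIC))
E
```

```text
t 19.12 tcp [532.3  45.4 156. ] F [ 0.85  0.58 -3.  ] M [ 0.851  0.293 -0.013] op 24.3 j [ 0.28  0.28 -0.33  0.91 -0.7  -1.65]
x [ 0.259 -0.722  0.642] z [ 0.217 -0.604 -0.767]
tcp in bed [95.7 33.4 84.2] rot err deg [np.float64(0.1), np.float64(179.9)]
F in bed [-2.1  1.  -2.1] op 24.3 t 19.12
{"xyz": [[-0.0001, 0.0001, 0.0183], [-0.0002, 0.0, 0.0183], [-0.0002, 0.0001, 0.0183], [-0.0001, 0.0001, 0.0183]], "dr": [[0.0003, 0.0003, -0.0004], [0.0003, 0.0003, -0.0004], [0.0003, 0.0003, -0.0004], [0.0003, 0.0003, -0.0004]]}
```

View pics/t10.png

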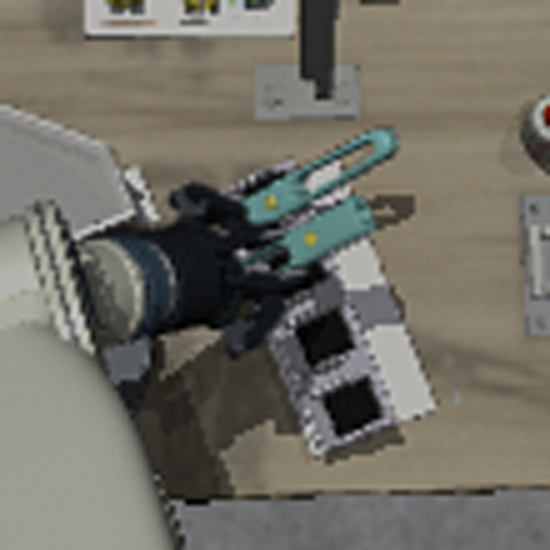

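View pics/s10.png

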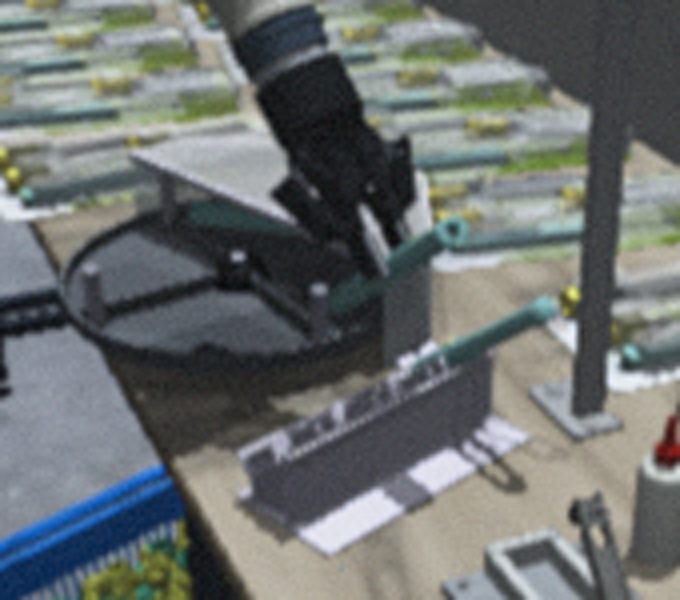

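drive_tool(
  xyz=[
    [0,0,0.02],
    [0,0,0.02],
    [0,0,0.018],
    [0,0,0.012],
    [0,0,0.004],
  ],
  dr=[
    [0,0,0],
    [0,0,0],
    [0,0,0],
    [0,0,0],
    [0,0,0],
  ],
)

```text
t: 19.63
tcp_pos: [548.1, -1.5, 98.8]
orientation: [2.149, -1.516, 0.783]
wrist_force: [0.6, -0.5, -3.7]
opening: 24.3
```

drive_tool(
  xyz=[
    [0,0,0.002],
    [0,0,0.002],
    [0,0,0.0015],
    [0,0,0],
    [0,0,0],
  ],
  dr=[
    [0,0,0],
    [0,0,0],
    [0,0,0],
    [0,0,0],
    [0,0,0],
  ],
)

```text
t: 20.05
tcp_pos: [549.3, -2.9, 95.5]
orientation: [2.151, -1.513, 0.785]
wrist_force: [0.1, 0.8, -4.4]
opening: 24.6
```

```bash
python3 - <<'E'
from h import *
bedpose()
im=eyes.capture("top"); cv2.imwrite("pics/t11.png",cv2.resize(im[140:250,200:310,::-1],None,fx=5,fy=5,interpolation=cv2.INTER_CUBIC))
E
```

```text
tcp in bed [96.  33.   4.9] rot err deg [np.float64(0.1), np.float64(179.9)]
F in bed [-3.4  0.4 -2.9] op 24.6 t 20.05
```

View pics/t11.png

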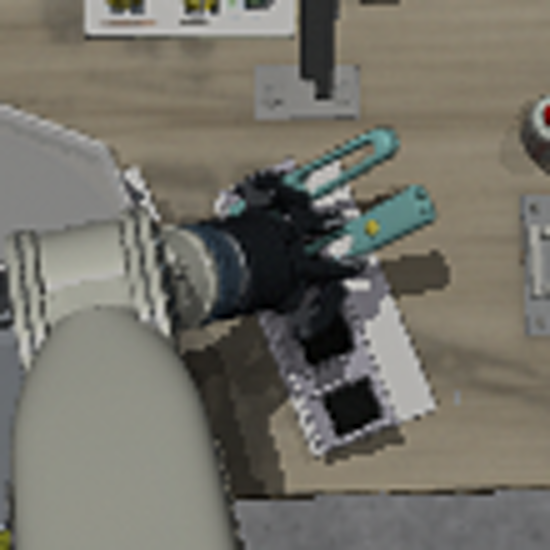

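Descend to contact, then slide to the lip.

drive_tool(
  xyz=[
    [0,0,0.001],
    [0,0,0.001],
    [0,0,0.001],
    [0,0,0],
    [0,0,0],
  ],
  dr=[
    [0,0,0],
    [0,0,0],
    [0,0,0],
    [0,0,0],
    [0,0,0],
  ],
)

```text
t: 20.52
tcp_pos: [549.9, -4.6, 93.3]
orientation: [2.151, -1.513, 0.786]
wrist_force: [-3.2, 5.4, 3.2]
opening: 24.7
```

```bash
python3 - <<'E'
from h import *
bedpose()
E
```

```text
tcp in bed [96.  32.9  2.1] rot err deg [np.float64(0.1), np.float64(179.9)]
F in bed [-2.7 -1.2  6.4] op 24.7 t 20.52
```

drive_tool(
  xyz=[
    [-0.002,0,0],
    [-0.002,0,0],
    [-0.002,0,0],
    [-0.002,0,0],
    [-0.001,0,0],
  ],
  dr=[
    [0,0,0],
    [0,0,0],
    [0,0,0],
    [0,0,0],
    [0,0,0],
  ],
)

```text
t: 20.93
tcp_pos: [548.9, 0.3, 89.4]
orientation: [2.146, -1.514, 0.793]
wrist_force: [0.7, -9.8, 12.4]
opening: 24.2
```

```bash
python3 - <<'E'
from h import *
bedpose()
E
```

```text
tcp in bed [89.7 33.6  2.3] rot err deg [np.float64(0.5), np.float64(179.8)]
F in bed [15.2 -2.7  3.4] op 24.2 t 20.93
```

drive_tool(
  xyz=[
    [0.002,0,0],
    [0,0,0],
    [0,0,0],
    [0,0,0],
    [0,0,0],
  ],
  dr=[
    [0,0,0],
    [0,0,0],
    [0,0,0],
    [0,0,0],
    [0,0,0],
  ],
  fingers=0.5,
)

```text
t: 21.35
tcp_pos: [547.9, 0.0, 88.1]
orientation: [2.151, -1.513, 0.784]
wrist_force: [0.3, 0.4, 0.1]
opening: 42.5
```

drive_tool(
  xyz=[
    [0,0,-0.01],
    [0,0,-0.02],
    [0,0,-0.03],
    [0,0,-0.03],
    [0,0,-0.03],
  ],
  dr=[
    [0,0,0],
    [0,0,0],
    [0,0,0],
    [0,0,0],
    [0,0,0],
  ],
)

```text
t: 21.77
tcp_pos: [521.3, 73.3, 181.0]
orientation: [2.15, -1.513, 0.784]
wrist_force: [0.8, 0.4, -0.9]
opening: 42.6
```

```bash
python3 - <<'E'
from h import *
bedpose()
im=eyes.capture("top"); cv2.imwrite("pics/t12.png",cv2.resize(im[160:240,235:300,::-1],None,fx=7,fy=7,interpolation=cv2.INTER_CUBIC))
im=eyes.capture("scene"); cv2.imwrite("pics/s12.png",cv2.resize(im[90:240,150:320,::-1],None,fx=4,fy=4,interpolation=cv2.INTER_CUBIC))
E
```

```text
tcp in bed [ 88.8  32.5 122.6] rot err deg [np.float64(0.2), np.float64(179.9)]
F in bed [-0.7  0.9 -0.6] op 42.6 t 21.77
```

View pics/t12.png

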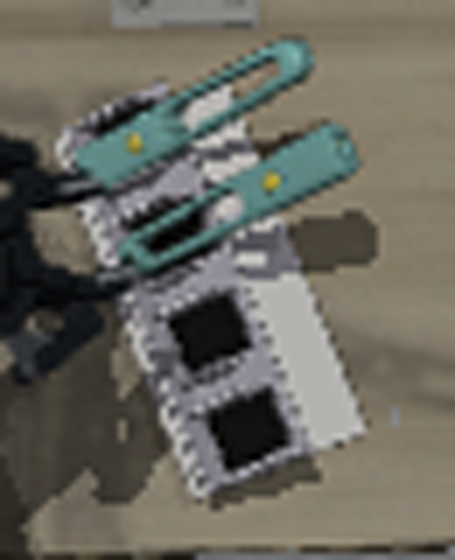

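View pics/s12.png

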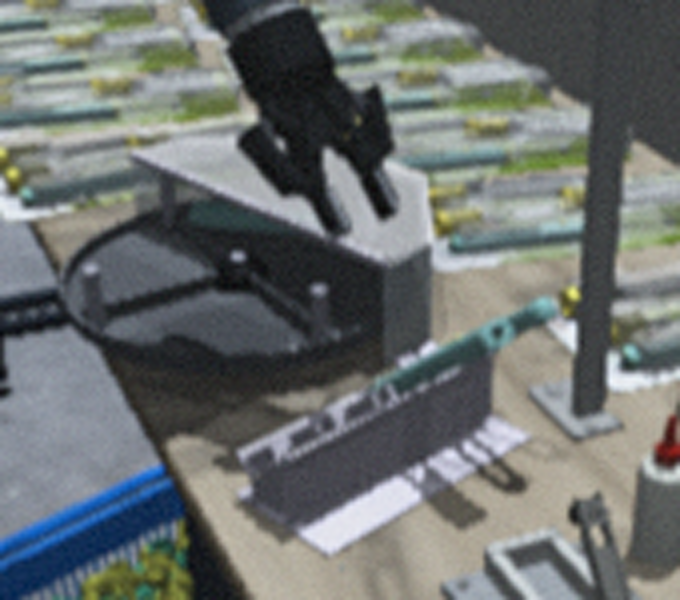

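```bash
python3 - <<'E'
from h import *
q=plan([349,292.5,140],Rd(290),n=10)
C=np.array([492,324.]); a0=np.radians(192.6)
q0=np.array([*(C+148*np.array([np.cos(a0),np.sin(a0)])),63]); x=[]; q=q0.copy(); Rr=Rd(290)
for i in range(1,21):
    a=a0+np.radians(3)*i; t=np.array([*(C+148*np.array([np.cos(a),np.sin(a)])),63]); s=np.round(Rr.inv().apply(t-q)/1000,4); q=q+Rr.apply(s)*1000; x.append(s.tolist())
print(q0)
for i in range(0,20,5): print(x[i:i+5])
E
```

```text
{"xyz": [[-0.0229, 0.009, -0.0137], [-0.0238, 0.009, -0.0121], [-0.0246, 0.0089, -0.0103], [-0.0253, 0.009, -0.0086], [-0.0258, 0.009, -0.0068]], "dr": [[-0.0004, -0.07, -0.0004], [-0.0004, -0.07, -0.0004], [-0.0004, -0.07, -0.0004], [-0.0004, -0.07, -0.0004], [-0.0004, -0.07, -0.0004]]}
{"xyz": [[-0.0263, 0.0089, -0.005], [-0.0265, 0.009, -0.0032], [-0.0267, 0.0089, -0.0012], [-0.0267, 0.009, 0.0006], [-0.0266, 0.0089, 0.0024]], "dr": [[-0.0004, -0.07, -0.0004], [-0.0004, -0.07, -0.0004], [-0.0004, -0.07, -0.0004], [-0.0004, -0.07, -0.0004], [-0.0004, -0.07, -0.0004]]}
[347.56431923 291.71480027  63.        ]
[[0.0077, 0.0008, 0.0], [0.0077, 0.0004, 0.0], [0.0078, -0.0, 0.0], [0.0077, -0.0004, 0.0], [0.0077, -0.0009, 0.0]]
[[0.0077, -0.0012, 0.0], [0.0076, -0.0016, 0.0], [0.0074, -0.002, 0.0], [0.0074, -0.0024, 0.0], [0.0072, -0.0028, 0.0]]
[[0.0071, -0.0032, 0.0], [0.0069, -0.0035, 0.0], [0.0067, -0.0039, 0.0], [0.0065, -0.0042, 0.0], [0.0063, -0.0046, 0.0]]
[[0.006, -0.0049, 0.0], [0.0057, -0.0052, 0.0], [0.0055, -0.0055, 0.0], [0.0052, -0.0057, 0.0], [0.0048, -0.0061, 0.0]]
```

drive_tool(
  xyz=[
    [-0.023,0.009,-0.0135],
    [-0.024,0.009,-0.012],
    [-0.0245,0.009,-0.0105],
    [-0.0255,0.009,-0.0085],
    [-0.026,0.009,-0.007],
  ],
  dr=[
    [0,-0.07,0],
    [0,-0.07,0],
    [0,-0.07,0],
    [0,-0.07,0],
    [0,-0.07,0],
  ],
)

```text
t: 22.28
tcp_pos: [434.1, 182.8, 157.5]
orientation: [2.382, -1.676, 0.416]
wrist_force: [0.6, 0.4, -0.0]
opening: 42.5
```

drive_tool(
  xyz=[
    [-0.0265,0.009,-0.005],
    [-0.0265,0.009,-0.003],
    [-0.0265,0.009,-0.001],
    [-0.0265,0.009,0.0005],
    [-0.0265,0.009,0.0025],
  ],
  dr=[
    [0,-0.07,0],
    [0,-0.07,0],
    [0,-0.07,0],
    [0,-0.07,0],
    [0,-0.07,0],
  ],
)

```text
t: 22.7
tcp_pos: [347.5, 291.3, 135.8]
orientation: [-2.568, 1.807, 0.005]
wrist_force: [-0.4, 0.6, 0.6]
opening: 42.8
```

drive_tool(
  xyz=[
    [0,0,0],
    [0,0,0],
    [0,0,0],
    [0,0,0],
    [0,0,0],
  ],
  dr=[
    [0,0,0],
    [0,0,0],
    [0,0,0],
    [0,0,0],
    [0,0,0],
  ],
)

```text
t: 23.12
tcp_pos: [348.8, 290.2, 136.3]
orientation: [2.568, -1.808, 0.001]
wrist_force: [-0.8, -0.4, -0.7]
opening: 42.3
```

```bash
python3 - <<'E'
from h import *
st(); plan([348.5,292,62],Rd(290),step=25)
im=eyes.capture("scene"); cv2.imwrite("pics/s13.png",cv2.resize(im[90:240,130:300,::-1],None,fx=4,fy=4,interpolation=cv2.INTER_CUBIC))
E
```

```text
t 23.12 tcp [348.8 290.2 136.3] F [-0.82 -0.41 -0.68] M [-0.003  0.036 -0.011] op 42.3 j [ 0.51  0.15 -0.37  1.05 -0.   -1.41]
x [ 0.337 -0.941  0.001] z [ 0.    -0.001 -1.   ]
{"xyz": [[-0.0006, -0.0001, 0.0248], [-0.0006, -0.0001, 0.0247], [-0.0006, -0.0001, 0.0248]], "dr": [[0.0, -0.0002, -0.0018], [0.0, -0.0002, -0.0018], [0.0, -0.0002, -0.0018]]}
```

View pics/s13.png

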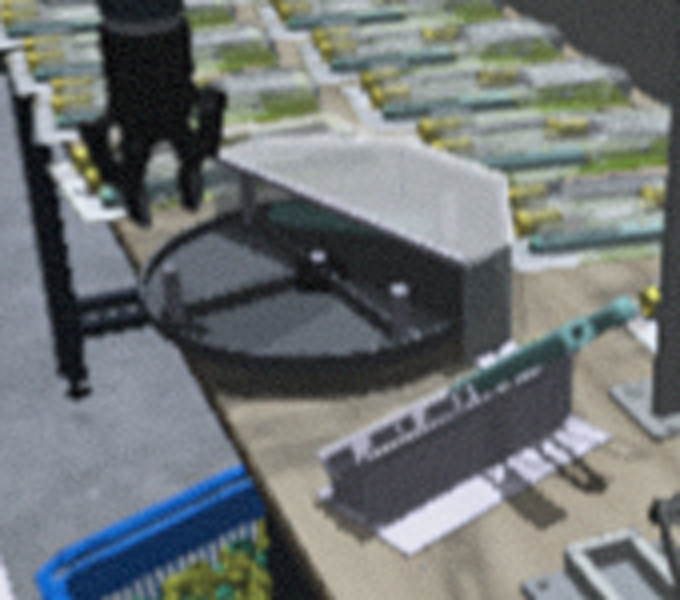

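drive_tool(
  xyz=[
    [-0.001,0,0.025],
    [-0.0005,0,0.025],
    [0,0,0.024],
    [0,0,0],
    [0,0,0],
  ],
  dr=[
    [0,0,0],
    [0,0,0],
    [0,0,0],
    [0,0,0],
    [0,0,0],
  ],
)

```text
t: 23.58
tcp_pos: [347.3, 291.5, 62.0]
orientation: [2.567, -1.807, -0.002]
wrist_force: [0.4, -0.3, 0.2]
opening: 42.8
```

drive_tool(
  xyz=[
    [0,0,0],
    [0,0,0],
    [0,0,0],
    [0,0,0],
    [0,0,0],
  ],
  dr=[
    [0,0,0],
    [0,0,0],
    [0,0,0],
    [0,0,0],
    [0,0,0],
  ],
  fingers=0,
  newtons=30,
)

```text
t: 24.0
tcp_pos: [351.7, 293.4, 64.6]
orientation: [-2.563, 1.805, -0.008]
wrist_force: [11.2, 2.7, -4.9]
opening: 14.8
```

drive_tool(
  xyz=[
    [0.0075,0.001,0],
    [0.0075,0.0005,0],
    [0.0075,0,0],
    [0.0075,-0.0005,0],
    [0.0075,-0.001,0],
  ],
  dr=[
    [0,0,0],
    [0,0,0],
    [0,0,0],
    [0,0,0],
    [0,0,0],
  ],
)

```text
t: 24.42
tcp_pos: [362.8, 257.9, 64.5]
orientation: [-2.565, 1.804, -0.003]
wrist_force: [1.8, 5.8, 1.7]
opening: 14.3
```

drive_tool(
  xyz=[
    [0.0075,-0.001,0],
    [0.0075,-0.0015,0],
    [0.0075,-0.002,0],
    [0.0075,-0.0025,0],
    [0.007,-0.003,0],
  ],
  dr=[
    [0,0,0],
    [0,0,0],
    [0,0,0],
    [0,0,0],
    [0,0,0],
  ],
)

```text
t: 24.83
tcp_pos: [383.8, 226.0, 64.4]
orientation: [-2.566, 1.805, -0.002]
wrist_force: [-1.1, 2.4, 7.5]
opening: 14.4
```

drive_tool(
  xyz=[
    [0.007,-0.003,0],
    [0.007,-0.0035,0],
    [0.0065,-0.004,0],
    [0.0065,-0.0045,0],
    [0.0065,-0.0045,0],
  ],
  dr=[
    [0,0,0],
    [0,0,0],
    [0,0,0],
    [0,0,0],
    [0,0,0],
  ],
)

```text
t: 25.25
tcp_pos: [413.1, 200.8, 64.2]
orientation: [-2.567, 1.805, -0.001]
wrist_force: [-2.8, 4.4, 5.5]
opening: 14.2
```

drive_tool(
  xyz=[
    [0.006,-0.005,0],
    [0.0055,-0.005,0],
    [0.0055,-0.0055,0],
    [0.005,-0.006,0],
    [0.005,-0.006,0],
  ],
  dr=[
    [0,0,0],
    [0,0,0],
    [0,0,0],
    [0,0,0],
    [0,0,0],
  ],
)

```text
t: 25.67
tcp_pos: [448.2, 185.1, 64.3]
orientation: [-2.567, 1.805, -0.001]
wrist_force: [-2.7, 6.7, 5.9]
opening: 14.7
```

drive_tool(
  xyz=[
    [0,0,0],
    [0,0,0],
    [0,0,-0.03],
    [0,0,-0.04],
    [0,0,-0.03],
  ],
  dr=[
    [0,0,0],
    [0,0,0],
    [0,0,0],
    [0,0,0],
    [0,0,0],
  ],
  fingers=0.5,
)

```text
t: 26.08
tcp_pos: [446.4, 184.0, 164.9]
orientation: [2.569, -1.808, 0.0]
wrist_force: [0.5, 0.4, 0.4]
opening: 42.8
```

```bash
python3 - <<'E'
from h import *
st()
im=eyes.capture("top"); cv2.imwrite("pics/t14.png",cv2.resize(im[150:255,130:295,::-1],None,fx=4.8,fy=4.8,interpolation=cv2.INTER_CUBIC))
im=eyes.capture("scene"); cv2.imwrite("pics/s14.png",cv2.resize(im[90:240,130:300,::-1],None,fx=4,fy=4,interpolation=cv2.INTER_CUBIC))
for n in("top","scene"):
  for d in models.tip_of(n,"post1")[:4]:
    r,c=d["at"]; w=atz(n,c,r,84); v=w[:2]-[492,324]; print(n,d["p"],w.round(1),np.linalg.norm(v).round(),np.degrees(np.arctan2(v[1],v[0])).round(1)%360)
E
```

```text
t 26.08 tcp [446.4 184.  164.9] F [0.46 0.41 0.39] M [ 0.04  -0.043 -0.085] op 42.8 j [ 0.22  0.18 -0.26  1.13 -0.   -1.7 ]
x [ 0.338 -0.941  0.   ] z [-0. -0. -1.]
top 0.79 [355.  370.2  84. ] 145.0 161.4
scene 0.87 [362.1 367.7  84. ] 137.0 161.4
scene 0.77 [464.4 184.6  84. ] 142.0 258.8
scene 0.68 [640. 281.  84.] 154.0 343.8
scene 0.62 [550.1 454.8  84. ] 143.0 66.0
```

View pics/t14.png

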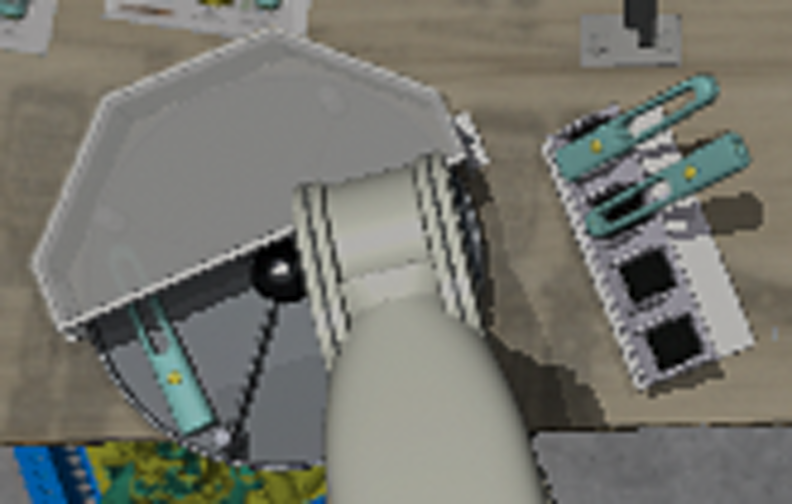

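View pics/s14.png

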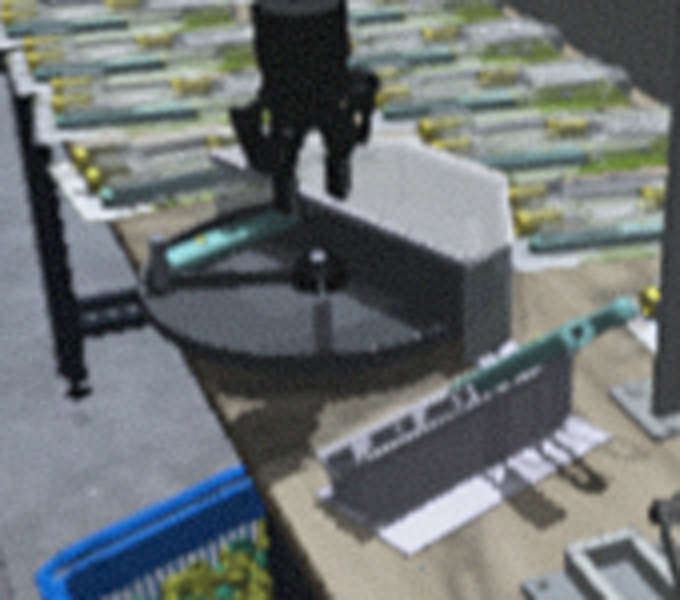

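```bash
python3 - <<'E'
from h import *
plan([351.5,370.8,140],Rd(290),n=6)
C=np.array([492,324.]); a0=np.radians(161.6)
q0=np.array([*(C+148*np.array([np.cos(a0),np.sin(a0)])),63]); x=[]; q=q0.copy(); Rr=Rd(290)
for i in range(1,16):
    a=a0+np.radians(2.7)*i; t=np.array([*(C+148*np.array([np.cos(a),np.sin(a)])),63]); s=np.round(Rr.inv().apply(t-q)/1000,4); q=q+Rr.apply(s)*1000; x.append(s.tolist())
print(q0)
for i in range(0,15,5): print(x[i:i+5])
E
```

```text
{"xyz": [[-0.0347, 0.0045, 0.0038], [-0.0346, 0.0044, 0.0039], [-0.0347, 0.0044, 0.0039], [-0.0346, 0.0044, 0.0038], [-0.0347, 0.0043, 0.0039]], "dr": [[-0.0002, -0.0001, -0.0008], [-0.0002, -0.0001, -0.0008], [-0.0002, -0.0001, -0.0008], [-0.0002, -0.0001, -0.0008], [-0.0002, -0.0001, -0.0008]]}
{"xyz": [[-0.0346, 0.0043, 0.0038]], "dr": [[-0.0002, -0.0001, -0.0008]]}
[351.56635028 370.71605747  63.        ]
[[0.0056, 0.0042, 0.0], [0.0057, 0.0039, 0.0], [0.006, 0.0037, 0.0], [0.0061, 0.0034, 0.0], [0.0062, 0.0031, 0.0]]
[[0.0064, 0.0027, 0.0], [0.0065, 0.0025, 0.0], [0.0067, 0.0022, 0.0], [0.0067, 0.0019, 0.0], [0.0068, 0.0015, 0.0]]
[[0.0068, 0.0012, 0.0], [0.007, 0.0009, 0.0], [0.0069, 0.0006, 0.0], [0.007, 0.0002, 0.0], [0.007, -0.0001, 0.0]]
```

drive_tool(
  xyz=[
    [-0.0345,0.0045,0.004],
    [-0.0345,0.0045,0.004],
    [-0.0345,0.0045,0.004],
    [-0.0345,0.0045,0.004],
    [-0.0345,0.0045,0.004],
  ],
  dr=[
    [0,0,0],
    [0,0,0],
    [0,0,0],
    [0,0,0],
    [0,0,0],
  ],
)

```text
t: 26.7
tcp_pos: [365.7, 339.5, 140.9]
orientation: [2.567, -1.807, -0.001]
wrist_force: [0.9, -0.4, 0.4]
opening: 42.7
```

drive_tool(
  xyz=[
    [-0.0345,0.0045,0.004],
    [0,0,0],
    [0,0,0.025],
    [0,0,0.025],
    [0,0,0],
  ],
  dr=[
    [0,0,0],
    [0,0,0],
    [0,0,0],
    [0,0,0],
    [0,0,0],
  ],
)

```text
t: 27.12
tcp_pos: [348.8, 367.9, 83.6]
orientation: [2.563, -1.802, -0.004]
wrist_force: [-0.5, -0.3, -0.4]
opening: 42.9
```

```bash
python3 - <<'E'
from h import *
st(); plan([351.5,370.8,62],Rd(290),step=25)
im=eyes.capture("scene"); cv2.imwrite("pics/s15.png",cv2.resize(im[90:240,130:300,::-1],None,fx=4,fy=4,interpolation=cv2.INTER_CUBIC))
E
```

```text
t 27.12 tcp [348.8 367.9  83.6] F [-0.47 -0.29 -0.44] M [-0.011  0.04  -0.013] op 42.9 j [ 0.65  0.28 -0.34  0.96 -0.   -1.27]
x [ 0.338 -0.941  0.003] z [-0.007 -0.005 -1.   ]
{"xyz": [[-0.0018, -0.0037, 0.0216]], "dr": [[0.0083, -0.0028, -0.0041]]}
```

View pics/s15.png

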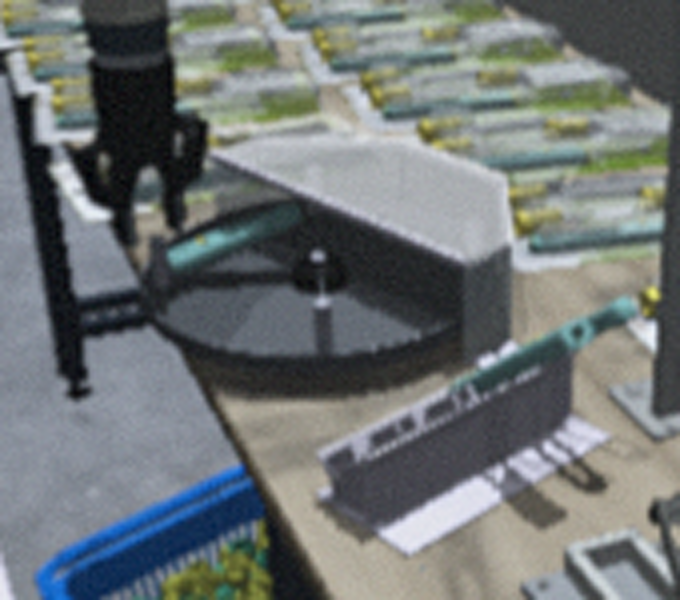

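drive_tool(
  xyz=[
    [-0.0015,-0.002,0.011],
    [0,-0.001,0.01],
    [0,0,0],
    [0,0,0],
    [0,0,0],
  ],
  dr=[
    [0,0,0],
    [0,0,0],
    [0,0,0],
    [0,0,0],
    [0,0,0],
  ],
)

```text
t: 27.58
tcp_pos: [354.1, 372.2, 68.0]
orientation: [-2.569, 1.808, 0.0]
wrist_force: [0.3, 0.0, 0.5]
opening: 42.9
```

drive_tool(
  xyz=[
    [0,0,0],
    [0,0,0],
    [0,0,0],
    [0,0,0],
    [0,0,0],
  ],
  dr=[
    [0,0,0],
    [0,0,0],
    [0,0,0],
    [0,0,0],
    [0,0,0],
  ],
  fingers=0,
)

```text
t: 28.0
tcp_pos: [353.4, 372.5, 68.0]
orientation: [-2.569, 1.807, 0.002]
wrist_force: [-4.2, -0.0, 6.7]
opening: 14.4
```

drive_tool(
  xyz=[
    [0.0055,0.004,0],
    [0.0055,0.004,0],
    [0.006,0.0035,0],
    [0.006,0.0035,0],
    [0.006,0.003,0],
  ],
  dr=[
    [0,0,0],
    [0,0,0],
    [0,0,0],
    [0,0,0],
    [0,0,0],
  ],
)

```text
t: 28.42
tcp_pos: [347.4, 338.7, 67.9]
orientation: [-2.568, 1.807, -0.001]
wrist_force: [1.6, 2.2, 5.6]
opening: 14.3
```

drive_tool(
  xyz=[
    [0.0065,0.003,0],
    [0.0065,0.0025,0],
    [0.0065,0.002,0],
    [0.0065,0.002,0],
    [0.007,0.0015,0],
  ],
  dr=[
    [0,0,0],
    [0,0,0],
    [0,0,0],
    [0,0,0],
    [0,0,0],
  ],
)

```text
t: 28.83
tcp_pos: [348.9, 303.8, 68.0]
orientation: [-2.567, 1.808, -0.002]
wrist_force: [6.2, 4.6, 4.0]
opening: 14.4
```

drive_tool(
  xyz=[
    [0.007,0.001,0],
    [0.007,0.001,0],
    [0.007,0.0005,0],
    [0.007,0,0],
    [0.007,0,0],
  ],
  dr=[
    [0,0,0],
    [0,0,0],
    [0,0,0],
    [0,0,0],
    [0,0,0],
  ],
)

```text
t: 29.25
tcp_pos: [357.7, 269.9, 67.9]
orientation: [-2.568, 1.808, -0.001]
wrist_force: [2.0, 5.9, 4.9]
opening: 14.7
```

drive_tool(
  xyz=[
    [0,0,0],
    [0,0,0],
    [0,0,-0.03],
    [0,0,-0.04],
    [0,0,-0.03],
  ],
  dr=[
    [0,0,0],
    [0,0,0],
    [0,0,0],
    [0,0,0],
    [0,0,0],
  ],
  fingers=0.6,
  newtons=60,
)

```text
t: 29.67
tcp_pos: [356.2, 269.9, 168.9]
orientation: [2.567, -1.807, -0.001]
wrist_force: [0.5, 1.0, -0.1]
opening: 51.3
```

```bash
python3 - <<'E'
from h import *
st()
im=eyes.capture("top"); cv2.imwrite("pics/t16.png",cv2.resize(im[150:255,130:295,::-1],None,fx=4.8,fy=4.8,interpolation=cv2.INTER_CUBIC))
im=eyes.capture("scene"); cv2.imwrite("pics/s16.png",cv2.resize(im[90:240,130:300,::-1],None,fx=4,fy=4,interpolation=cv2.INTER_CUBIC))
sils()
E
```

```text
t 29.67 tcp [356.2 269.9 168.9] F [ 0.51  0.95 -0.13] M [ 0.049 -0.03  -0.032] op 51.3 j [ 0.46  0.11 -0.33  1.13 -0.   -1.45]
x [ 0.337 -0.941  0.   ] z [-0.002 -0.001 -1.   ]
sil 0.75 c [603.9  23.5] len 146.0 28.0 ang 116.2
sil 0.72 c [554.9  -1. ] len 142.0 33.0 ang 115.2
sil 0.18 c [504.   33.4] len 236.0 70.0 ang 19.1
```

View pics/t16.png

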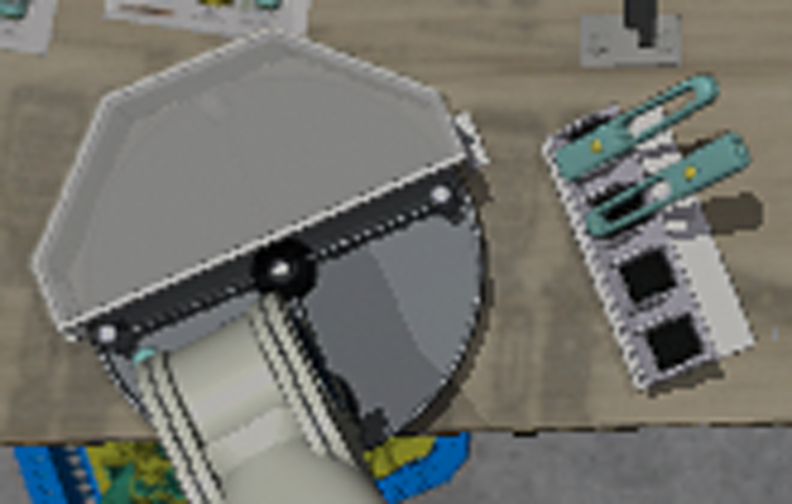

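View pics/s16.png

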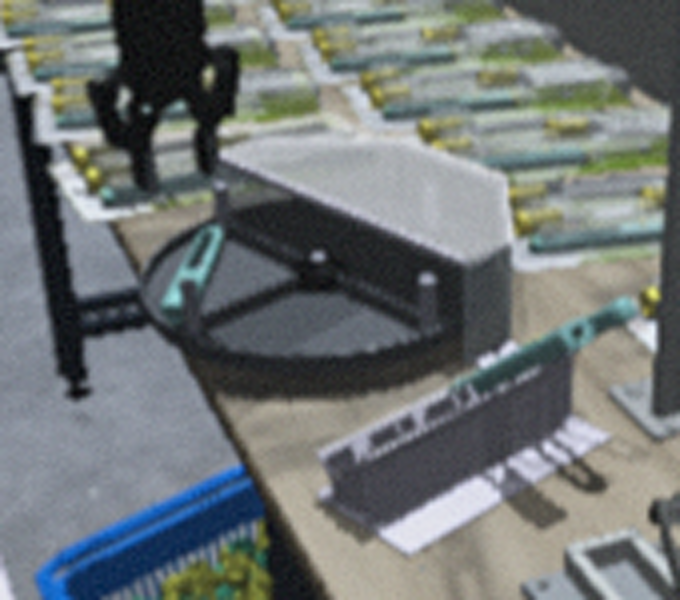

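drive_tool(
  xyz=[
    [0.04,0,0],
    [0.04,0,0],
    [0.04,0,0],
    [0.04,0,0],
    [0,0,0],
  ],
  dr=[
    [0,0,0],
    [0,0,0],
    [0,0,0],
    [0,0,0],
    [0,0,0],
  ],
)

```text
t: 30.23
tcp_pos: [412.1, 114.4, 165.8]
orientation: [2.561, -1.814, -0.001]
wrist_force: [0.2, 0.7, 0.1]
opening: 51.8
```

```bash
python3 - <<'E'
from h import *
st()
im=eyes.capture("top"); cv2.imwrite("pics/t17.png",cv2.resize(im[150:255,130:295,::-1],None,fx=4.8,fy=4.8,interpolation=cv2.INTER_CUBIC))
sils()
E
```

```text
t 30.23 tcp [412.1 114.4 165.8] F [0.23 0.71 0.09] M [-0.015 -0.014 -0.017] op 51.8 j [ 0.08  0.08 -0.37  1.12 -0.   -1.83]
x [ 0.332 -0.943  0.001] z [-0.003 -0.002 -1.   ]
sil 0.63 c [607.4  24.2] len 151.0 32.0 ang 119.8
sil 0.55 c [385.4 371.7] len 171.0 28.0 ang 62.1
sil 0.48 c [554.9   1. ] len 149.0 35.0 ang 115.2
```

View pics/t17.png

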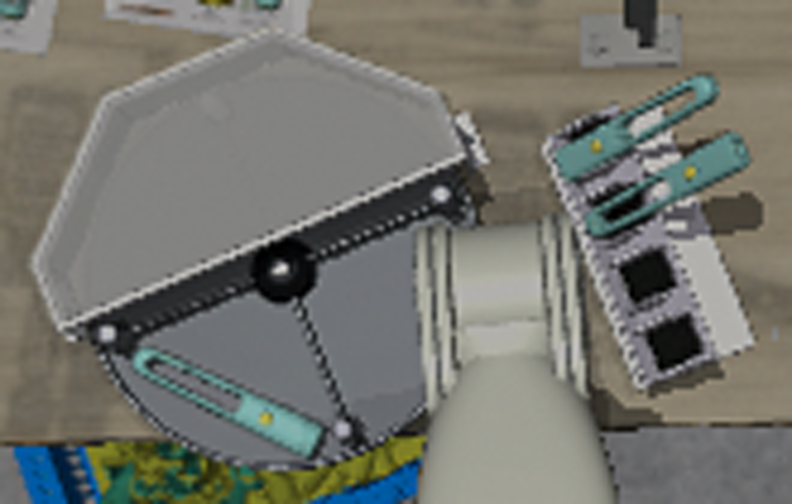

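```bash
python3 - <<'E'
from h import *
plan([385.4,371.7,115],Rd(242.5),n=8)
f=lambda x,y,z:atz("top",130+x/4.8-.4,150+y/4.8-.4,z)[:2]
a,b=f(133,352,49),f(320,449,49);print(a,b,(a+b)/2,np.linalg.norm(a-b),np.degrees(np.arctan2(*(a-b)[::-1])))
E
```

```text
{"xyz": [[-0.0309, -0.0076, 0.0064], [-0.0316, -0.0045, 0.0063], [-0.0318, -0.0011, 0.0064], [-0.0318, 0.002, 0.0064], [-0.0314, 0.0054, 0.0064]], "dr": [[0.0004, -0.0001, 0.1025], [0.0004, -0.0001, 0.1025], [0.0004, -0.0001, 0.1025], [0.0004, -0.0001, 0.1025], [0.0004, -0.0001, 0.1025]]}
{"xyz": [[-0.0306, 0.0085, 0.0063], [-0.0297, 0.0116, 0.0064], [-0.0283, 0.0146, 0.0064]], "dr": [[0.0004, -0.0001, 0.1025], [0.0004, -0.0001, 0.1025], [0.0004, -0.0001, 0.1025]]}
[425.75403674 450.01576411] [340.92320156 295.20831719] [383.33861915 372.61204065] 176.52653120580075 61.278296422730634
```

drive_tool(
  xyz=[
    [-0.031,-0.0075,0.006],
    [-0.0315,-0.0045,0.006],
    [-0.032,-0.001,0.0065],
    [-0.032,0.002,0.0065],
    [-0.0315,0.0055,0.0065],
  ],
  dr=[
    [0,0,0.1025],
    [0,0,0.1025],
    [0,0,0.1025],
    [0,0,0.1025],
    [0,0,0.1025],
  ],
)

```text
t: 30.75
tcp_pos: [392.4, 281.0, 134.6]
orientation: [2.022, -2.402, -0.001]
wrist_force: [0.7, 0.4, 0.3]
opening: 51.2
```

drive_tool(
  xyz=[
    [-0.0305,0.0085,0.0065],
    [-0.0295,0.0115,0.0065],
    [-0.0285,0.0145,0.0065],
    [0,0,0],
    [0,0,0],
  ],
  dr=[
    [0,0,0.1025],
    [0,0,0.1025],
    [0,0,0.1025],
    [0,0,0],
    [0,0,0],
  ],
)

```text
t: 31.17
tcp_pos: [382.4, 375.2, 114.7]
orientation: [1.641, -2.675, 0.0]
wrist_force: [-0.0, -1.2, -0.6]
opening: 51.3
```

```bash
python3 - <<'E'
from h import *
st(); plan([385,372,30],Rd(242),step=25)
im=eyes.capture("scene"); cv2.imwrite("pics/s18.png",cv2.resize(im[90:240,130:300,::-1],None,fx=4,fy=4,interpolation=cv2.INTER_CUBIC))
E
```

```text
t 31.17 tcp [382.4 375.2 114.7] F [-0.01 -1.18 -0.59] M [-0.006 -0.02  -0.011] op 51.3 j [ 0.62  0.3  -0.23  1.05  0.   -0.48]
x [-0.453 -0.891  0.003] z [-0.003 -0.002 -1.   ]
{"xyz": [[0.0003, -0.001, 0.0212], [0.0004, -0.001, 0.0211], [0.0004, -0.0009, 0.0212], [0.0004, -0.001, 0.0212]], "dr": [[0.0004, -0.0008, 0.0046], [0.0004, -0.0008, 0.0046], [0.0004, -0.0008, 0.0046], [0.0004, -0.0008, 0.0046]]}
```

View pics/s18.png

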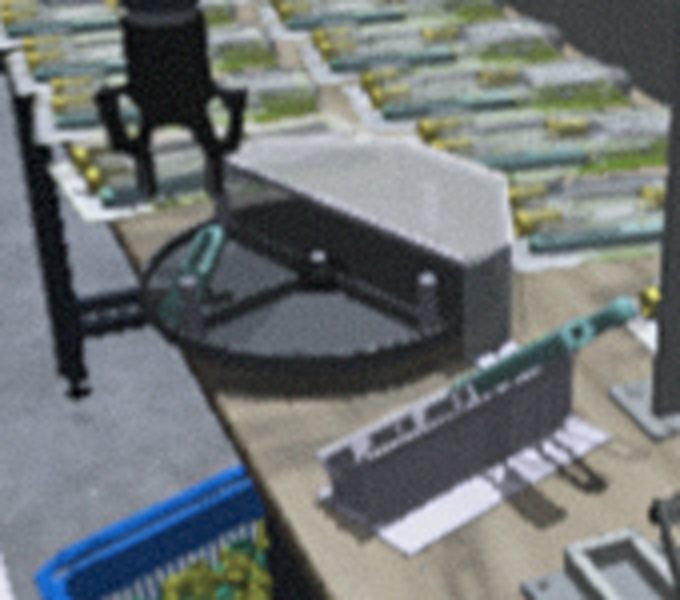

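drive_tool(
  xyz=[
    [0.0005,-0.001,0.03],
    [0.0005,-0.001,0.025],
    [0.0005,-0.001,0.02],
    [0,-0.001,0.0095],
    [0,0,0],
  ],
  dr=[
    [0,0,0.005],
    [0,0,0.005],
    [0,0,0.005],
    [0,0,0],
    [0,0,0],
  ],
)

```text
t: 31.63
tcp_pos: [386.6, 368.8, 30.2]
orientation: [1.614, -2.691, 0.0]
wrist_force: [-0.2, -0.5, 0.5]
opening: 51.3
```

drive_tool(
  xyz=[
    [0,0,0],
    [0,0,0],
    [0,0,0],
    [0,0,0],
    [0,0,0],
  ],
  dr=[
    [0,0,0],
    [0,0,0],
    [0,0,0],
    [0,0,0],
    [0,0,0],
  ],
  fingers=0,
)

```text
t: 32.05
tcp_pos: [388.3, 370.7, 33.5]
orientation: [-1.614, 2.692, 0.0]
wrist_force: [-0.8, -0.7, 7.9]
opening: 24.9
```

drive_tool(
  xyz=[
    [0,0,-0.015],
    [0,0,-0.02],
    [0,0,-0.015],
    [0,0,0],
    [0,0,0],
  ],
  dr=[
    [0,0,0],
    [0,0,0],
    [0,0,0],
    [0,0,0],
    [0,0,0],
  ],
)

```text
t: 32.47
tcp_pos: [388.0, 370.6, 82.5]
orientation: [-1.615, 2.693, 0.0]
wrist_force: [-0.1, -0.4, -3.1]
opening: 24.8
```

```bash
python3 - <<'E'
from h import *
F=[];M=[]
for i in range(6):
    s=state();F.append(s["wrist_force"]);M.append(s["moment"]); eyes.capture("scene")
F=np.mean(F,0);M=np.mean(M,0); p,Rr=cur(); print(F.round(2),M.round(3)); r=np.array([-M[1],M[0]])/F[2]; x=Rr.as_matrix()[:2,0]; print("com along tool x mm",1000*r@x)
st()
im=eyes.capture("scene"); cv2.imwrite("pics/s19.png",cv2.resize(im[90:240,130:300,::-1],None,fx=4,fy=4,interpolation=cv2.INTER_CUBIC))
E
```

```text
[ 0.16 -0.01 -3.28] [ 0.079 -0.044  0.015]
com along tool x mm 27.518646035618982
t 32.77 tcp [387.3 370.   81. ] F [ 0.53  0.2  -3.48] M [ 0.081 -0.059  0.036] op 24.4 j [ 0.61  0.32 -0.29  0.96  0.   -0.47]
x [-0.471 -0.882  0.001] z [-0.001 -0.001 -1.   ]
```

View pics/s19.png

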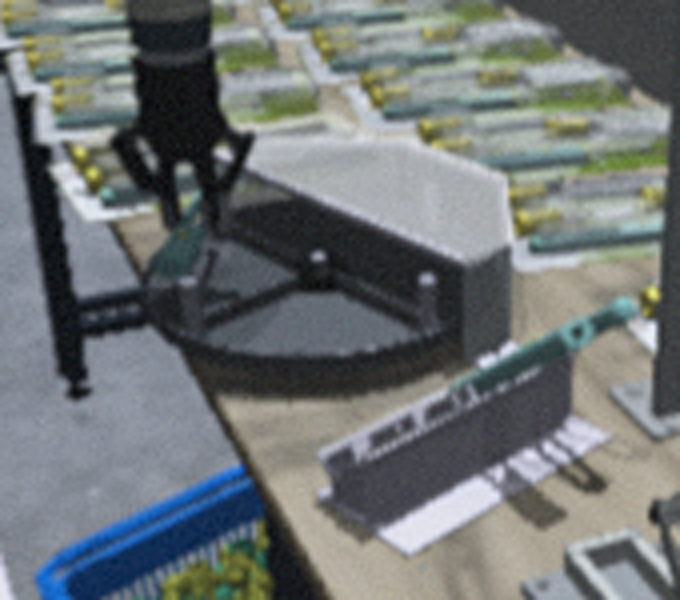

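```bash
python3 - <<'E'
from h import *
p,Rr=cur(); a=bw((97,-27,83)); print(a)
q=(np.array([p[0],p[1],205]),Rr)
q=plan([a[0],a[1]+30,215],Rd(109.85),start=q,n=20)
print('--',q[1].as_matrix().round(2).tolist()); plan(a,bRot(True),start=q,n=7)
E
```

```text
[476.11964566  23.22201307 155.93208692]
{"xyz": [[0.0119, -0.0114, -0.0005], [0.0105, -0.0126, -0.0005], [0.0089, -0.0138, -0.0005], [0.0074, -0.0148, -0.0005], [0.0055, -0.0154, -0.0005]], "dr": [[-0.0001, -0.0001, 0.1152], [-0.0001, -0.0001, 0.1152], [-0.0001, -0.0001, 0.1152], [-0.0001, -0.0001, 0.1152], [-0.0001, -0.0001, 0.1152]]}
{"xyz": [[0.0038, -0.0161, -0.0005], [0.0019, -0.0163, -0.0005], [0.0, -0.0165, -0.0005], [-0.0019, -0.0163, -0.0005], [-0.0037, -0.016, -0.0005]], "dr": [[-0.0001, -0.0001, 0.1152], [-0.0001, -0.0001, 0.1152], [-0.0001, -0.0001, 0.1152], [-0.0001, -0.0001, 0.1152], [-0.0001, -0.0001, 0.1152]]}
{"xyz": [[-0.0056, -0.0155, -0.0005], [-0.0073, -0.0148, -0.0006], [-0.0089, -0.0138, -0.0005], [-0.0105, -0.0126, -0.0005], [-0.0119, -0.0114, -0.0005]], "dr": [[-0.0001, -0.0001, 0.1152], [-0.0001, -0.0001, 0.1152], [-0.0001, -0.0001, 0.1152], [-0.0001, -0.0001, 0.1152], [-0.0001, -0.0001, 0.1152]]}
{"xyz": [[-0.0131, -0.01, -0.0005], [-0.0141, -0.0084, -0.0005], [-0.015, -0.0067, -0.0005], [-0.0157, -0.0049, -0.0005], [-0.0162, -0.0031, -0.0006]], "dr": [[-0.0001, -0.0001, 0.1152], [-0.0001, -0.0001, 0.1152], [-0.0001, -0.0001, 0.1152], [-0.0001, -0.0001, 0.1152], [-0.0001, -0.0001, 0.1152]]}
-- [[-0.34, 0.94, 0.0], [0.94, 0.34, 0.0], [0.0, 0.0, -1.0]]
{"xyz": [[-0.004, -0.0015, 0.0084], [-0.0032, -0.0014, 0.0088], [-0.0023, -0.0015, 0.0091], [-0.0013, -0.0014, 0.0093], [-0.0005, -0.0015, 0.0093]], "dr": [[0.0001, -0.0998, 0.0], [0.0001, -0.0998, 0.0], [0.0001, -0.0998, 0.0], [0.0001, -0.0998, 0.0], [0.0001, -0.0998, 0.0]]}
{"xyz": [[0.0005, -0.0014, 0.0094], [0.0015, -0.0015, 0.0092]], "dr": [[0.0001, -0.0998, 0.0], [0.0001, -0.0998, 0.0]]}
```

drive_tool(
  xyz=[
    [0,0,-0.031],
    [0,0,-0.031],
    [0,0,-0.031],
    [0,0,-0.031],
    [0,0,0],
  ],
  dr=[
    [0,0,0],
    [0,0,0],
    [0,0,0],
    [0,0,0],
    [0,0,0],
  ],
)

```text
t: 33.23
tcp_pos: [389.4, 371.5, 211.5]
orientation: [-1.611, 2.688, 0.001]
wrist_force: [1.2, -0.0, -2.5]
opening: 24.7
```

drive_tool(
  xyz=[
    [0.012,-0.0115,-0.0005],
    [0.0105,-0.0125,-0.0005],
    [0.009,-0.014,-0.0005],
    [0.0075,-0.015,-0.0005],
    [0.0055,-0.0155,-0.0005],
  ],
  dr=[
    [0,0,0.115],
    [0,0,0.115],
    [0,0,0.115],
    [0,0,0.115],
    [0,0,0.115],
  ],
)

```text
t: 33.65
tcp_pos: [410.0, 289.7, 207.5]
orientation: [0.776, -3.043, 0.0]
wrist_force: [-0.0, -0.6, -4.2]
opening: 24.6
```

drive_tool(
  xyz=[
    [0.004,-0.016,-0.0005],
    [0.002,-0.0165,-0.0005],
    [0,-0.0165,-0.0005],
    [-0.002,-0.0165,-0.0005],
    [-0.0035,-0.016,-0.0005],
  ],
  dr=[
    [0,0,0.115],
    [0,0,0.115],
    [0,0,0.115],
    [0,0,0.115],
    [0,0,0.115],
  ],
)

```text
t: 34.07
tcp_pos: [432.0, 210.0, 210.0]
orientation: [-0.119, -3.138, 0.001]
wrist_force: [0.6, 0.2, -2.5]
opening: 24.2
```

drive_tool(
  xyz=[
    [-0.0055,-0.0155,-0.0005],
    [-0.0075,-0.015,-0.0005],
    [-0.009,-0.014,-0.0005],
    [-0.0105,-0.0125,-0.0005],
    [-0.012,-0.0115,-0.0005],
  ],
  dr=[
    [0,0,0.115],
    [0,0,0.115],
    [0,0,0.115],
    [0,0,0.115],
    [0,0,0.115],
  ],
)

```text
t: 34.48
tcp_pos: [454.5, 130.4, 212.5]
orientation: [-1.004, -2.976, 0.001]
wrist_force: [-0.5, 0.3, -3.7]
opening: 24.6
```

drive_tool(
  xyz=[
    [-0.013,-0.01,-0.0005],
    [-0.014,-0.0085,-0.0005],
    [-0.015,-0.0065,-0.0005],
    [-0.0155,-0.005,-0.0005],
    [-0.016,-0.003,-0.0005],
  ],
  dr=[
    [0,0,0.115],
    [0,0,0.115],
    [0,0,0.115],
    [0,0,0.115],
    [0,0,0.115],
  ],
)

```text
t: 34.9
tcp_pos: [476.6, 51.7, 215.0]
orientation: [-1.806, -2.569, 0.001]
wrist_force: [-0.3, 0.5, -4.0]
opening: 24.2
```

```bash
python3 - <<'E'
from h import *
st(); F=[];M=[]
for i in range(5):
    s=state();F.append(s["wrist_force"]);M.append(s["moment"]); eyes.capture("scene")
F=np.mean(F,0);M=np.mean(M,0); p,Rr=cur(); r=np.array([-M[1],M[0]])/F[2]; x=Rr.as_matrix()[:2,0]; print("com along tool x mm",1000*r@x)
plan(bw((97,-27,83)),bRot(True),n=7)
E
```

```text
t 34.9 tcp [476.6  51.7 215. ] F [-0.34  0.55 -3.96] M [-0.072 -0.037  0.01 ] op 24.2 j [-0.07  0.15 -0.17  1.26 -0.    1.16]
x [-0.338  0.941  0.   ] z [-0.001 -0.    -1.   ]
com along tool x mm 39.40064503503485
{"xyz": [[-0.004, -0.0015, 0.0085], [-0.0031, -0.0015, 0.0088], [-0.0022, -0.0015, 0.0091], [-0.0013, -0.0014, 0.0093], [-0.0003, -0.0015, 0.0093]], "dr": [[0.0002, -0.0998, 0.0009], [0.0002, -0.0998, 0.0009], [0.0002, -0.0998, 0.0009], [0.0002, -0.0998, 0.0009], [0.0002, -0.0998, 0.0009]]}
{"xyz": [[0.0006, -0.0015, 0.0094], [0.0014, -0.0015, 0.0092]], "dr": [[0.0002, -0.0998, 0.0009], [0.0002, -0.0998, 0.0009]]}
```

Re-measured: +39 mm toward tool x, which now points to the lip side. Tilt.

drive_tool(
  xyz=[
    [-0.004,-0.0015,0.0085],
    [-0.003,-0.0015,0.009],
    [-0.0025,-0.0015,0.009],
    [-0.0015,-0.0015,0.0095],
    [-0.0005,-0.0015,0.0095],
  ],
  dr=[
    [0,-0.1,0.001],
    [0,-0.1,0.001],
    [0,-0.1,0.001],
    [0,-0.1,0.001],
    [0,-0.1,0.001],
  ],
)

```text
t: 35.57
tcp_pos: [476.6, 31.6, 173.4]
orientation: [1.549, 2.211, -0.396]
wrist_force: [0.5, -0.8, -4.4]
opening: 24.6
```

drive_tool(
  xyz=[
    [0.0005,-0.0015,0.0095],
    [0.0015,-0.0015,0.009],
    [0,0,0],
    [0,0,0],
    [0,0,0],
  ],
  dr=[
    [0,-0.1,0],
    [0,-0.1,0],
    [0,0,0],
    [0,0,0],
    [0,0,0],
  ],
)

```text
t: 35.98
tcp_pos: [477.1, 23.2, 156.8]
orientation: [1.447, 2.063, -0.524]
wrist_force: [0.3, 0.2, -3.4]
opening: 24.3
```

```bash
python3 - <<'E'
from h import *
st(); bedpose()
plan(bw((98,-27,7)),bRot(True),step=20)
im=eyes.capture("top"); cv2.imwrite("pics/t20.png",cv2.resize(im[140:250,200:310,::-1],None,fx=5,fy=5,interpolation=cv2.INTER_CUBIC))
E
```

```text
t 35.98 tcp [477.1  23.2 156.8] F [ 0.33  0.17 -3.39] M [ 0.86   0.252 -0.067] op 24.3 j [ 0.27  0.19 -0.46  0.85 -0.69  1.47]
x [-0.261  0.721 -0.642] z [ 0.22  -0.603 -0.767]
tcp in bed [ 97.8 -26.1  83.4] rot err deg [np.float64(180.0), np.float64(0.1)]
F in bed [-2.2  0.4 -2.6] op 24.3 t 35.98
{"xyz": [[-0.0001, -0.0003, 0.0191], [-0.0, -0.0002, 0.0191], [-0.0001, -0.0002, 0.0191], [-0.0, -0.0003, 0.0191]], "dr": [[0.0005, -0.0003, 0.0], [0.0005, -0.0003, 0.0], [0.0005, -0.0003, 0.0], [0.0005, -0.0003, 0.0]]}
```

View pics/t20.png

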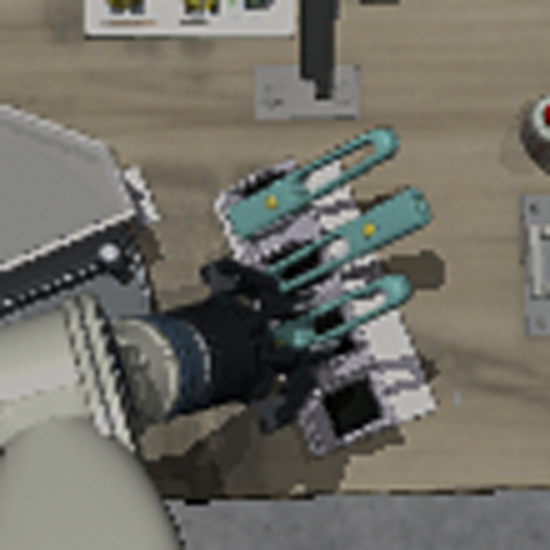

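drive_tool(
  xyz=[
    [0,0,0.02],
    [0,0,0.02],
    [0,0,0.018],
    [0,0,0.012],
    [0,0,0.005],
  ],
  dr=[
    [0,0,0],
    [0,0,0],
    [0,0,0],
    [0,0,0],
    [0,0,0],
  ],
)

```text
t: 36.45
tcp_pos: [493.5, -24.5, 98.8]
orientation: [1.45, 2.06, -0.526]
wrist_force: [-0.1, 0.8, -3.2]
opening: 24.5
```

drive_tool(
  xyz=[
    [0,0,0.001],
    [0,0,0.001],
    [0,0,0.001],
    [0,0,0],
    [0,0,0],
  ],
  dr=[
    [0,0,0],
    [0,0,0],
    [0,0,0],
    [0,0,0],
    [0,0,0],
  ],
)

```text
t: 36.87
tcp_pos: [494.0, -24.6, 97.2]
orientation: [1.447, 2.06, -0.526]
wrist_force: [-0.6, -0.2, -3.3]
opening: 24.6
```

```bash
python3 - <<'E'
from h import *
bedpose()
E
```

```text
tcp in bed [ 98.4 -26.4   5.2] rot err deg [np.float64(179.9), np.float64(0.1)]
F in bed [-2.2 -0.7 -2.5] op 24.6 t 36.87
```

drive_tool(
  xyz=[
    [0,0,0.001],
    [0,0,0.001],
    [0,0,0.001],
    [0,0,0],
    [0,0,0],
  ],
  dr=[
    [0,0,0],
    [0,0,0],
    [0,0,0],
    [0,0,0],
    [0,0,0],
  ],
)

```text
t: 37.28
tcp_pos: [494.8, -26.5, 95.6]
orientation: [1.446, 2.059, -0.526]
wrist_force: [-5.2, 5.5, 9.5]
opening: 24.5
```

```bash
python3 - <<'E'
from h import *
bedpose()
E
```

```text
tcp in bed [ 98.9 -26.3   2.6] rot err deg [np.float64(179.9), np.float64(0.2)]
F in bed [ 0.8 -3.  11.7] op 24.5 t 37.28
```

drive_tool(
  xyz=[
    [0.002,0,0],
    [0.002,0,0],
    [0.002,0,0],
    [0.002,0,0],
    [0.001,0,0],
  ],
  dr=[
    [0,0,0],
    [0,0,0],
    [0,0,0],
    [0,0,0],
    [0,0,0],
  ],
)

```text
t: 37.7
tcp_pos: [493.8, -20.2, 90.8]
orientation: [1.446, 2.055, -0.524]
wrist_force: [-0.9, 3.5, 13.6]
opening: 24.4
```

```bash
python3 - <<'E'
from h import *
bedpose()
E
```

```text
tcp in bed [ 91.  -25.1   3. ] rot err deg [np.float64(179.8), np.float64(0.4)]
F in bed [ 6.   0.3 12.7] op 24.4 t 37.7
```

drive_tool(
  xyz=[
    [0.001,0,-0.001],
    [0.0015,0,0],
    [0.001,0,0],
    [0.001,0,0],
    [0,0,0],
  ],
  dr=[
    [0,0,0],
    [0,0,0],
    [0,0,0],
    [0,0,0],
    [0,0,0],
  ],
)

```text
t: 38.12
tcp_pos: [491.5, -16.3, 87.4]
orientation: [1.447, 2.058, -0.526]
wrist_force: [-1.7, 4.1, 7.4]
opening: 24.6
```

```bash
python3 - <<'E'
from h import *
bedpose()
E
```

```text
tcp in bed [ 85.5 -26.    3.3] rot err deg [np.float64(179.9), np.float64(0.3)]
F in bed [ 1.4 -0.3  8.6] op 24.6 t 38.12
```

drive_tool(
  xyz=[
    [0.001,0,-0.0005],
    [0.001,0,0],
    [0.001,0,0],
    [0.001,0,0],
    [0,0,0],
  ],
  dr=[
    [0,0,0],
    [0,0,0],
    [0,0,0],
    [0,0,0],
    [0,0,0],
  ],
)

```text
t: 38.53
tcp_pos: [490.8, -15.0, 86.5]
orientation: [1.446, 2.053, -0.53]
wrist_force: [1.6, -10.2, 13.4]
opening: 24.6
```

```bash
python3 - <<'E'
from h import *
bedpose()
E
```

```text
tcp in bed [ 83.7 -26.2   3.5] rot err deg [np.float64(179.8), np.float64(0.5)]
F in bed [16.4 -1.9  3.7] op 24.6 t 38.53
```

Lip reached. Release and retreat.

drive_tool(
  xyz=[
    [-0.002,0,0],
    [0,0,0],
    [0,0,0],
    [0,0,0],
    [0,0,0],
  ],
  dr=[
    [0,0,0],
    [0,0,0],
    [0,0,0],
    [0,0,0],
    [0,0,0],
  ],
  fingers=0.5,
)

```text
t: 38.95
tcp_pos: [489.9, -14.6, 85.2]
orientation: [1.447, 2.061, -0.527]
wrist_force: [0.3, -0.1, -0.2]
opening: 42.4
```

drive_tool(
  xyz=[
    [0,0,-0.01],
    [0,0,-0.02],
    [0,0,-0.03],
    [0,0,-0.03],
    [0,0,-0.03],
  ],
  dr=[
    [0,0,0],
    [0,0,0],
    [0,0,0],
    [0,0,0],
    [0,0,0],
  ],
)

```text
t: 39.37
tcp_pos: [463.1, 58.5, 178.2]
orientation: [1.448, 2.06, -0.528]
wrist_force: [0.7, 0.1, -0.4]
opening: 42.9
```

drive_tool(
  xyz=[
    [0.005,0.01,-0.04],
    [0.01,0.03,-0.03],
    [0.01,0.03,-0.02],
    [0.01,0.03,0],
    [0.01,0.03,0],
  ],
  dr=[
    [0,0,0],
    [0,0,0],
    [0,0,0],
    [0,0,0],
    [0,0,0],
  ],
)

```text
t: 39.78
tcp_pos: [554.9, 189.7, 217.2]
orientation: [1.446, 2.06, -0.524]
wrist_force: [0.1, 1.0, 0.6]
opening: 43.1
```

```bash
python3 - <<'E'
from h import *
st()
im=eyes.capture("top"); cv2.imwrite("pics/t21.png",cv2.resize(im[160:240,235:300,::-1],None,fx=7,fy=7,interpolation=cv2.INTER_CUBIC))
cv2.imwrite("pics/t21w.png",cv2.resize(im[:,:,::-1],(800,600)))
im=eyes.capture("scene"); cv2.imwrite("pics/s21.png",cv2.resize(im[90:240,150:320,::-1],None,fx=4,fy=4,interpolation=cv2.INTER_CUBIC))
sils()
# expected handle top outlines per bay
for y in(-30,30,90): print(y,[((proj("top",bw((x,y,21)))-[235,160]+.4)*7).round() .tolist() for x in(0,170)], [((proj("scene",bw((x,y,10)))-[150,90]+.4)*4).round() .tolist() for x in(0,170)])
E
```

```text
t 39.78 tcp [554.9 189.7 217.2] F [0.12 1.   0.6 ] M [ 0.528  0.25  -0.022] op 43.1 j [ 0.51  0.42  0.05  1.33 -0.69  1.78]
x [-0.259  0.72  -0.644] z [ 0.222 -0.604 -0.765]
sil 0.68 c [493.4 -17.9] len 150.0 30.0 ang 112.5
sil 0.5 c [554.1   0.7] len 142.0 29.0 ang 115.2
-30 [[149.0, 362.0], [371.0, 256.0]] [[317.0, 421.0], [433.0, 362.0]]
30 [[111.0, 266.0], [330.0, 154.0]] [[371.0, 394.0], [491.0, 333.0]]
90 [[74.0, 170.0], [289.0, 53.0]] [[422.0, 368.0], [544.0, 306.0]]
```

View pics/t21.png

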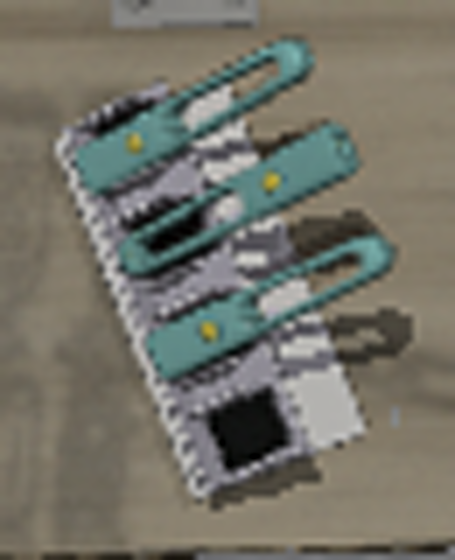

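View pics/s21.png

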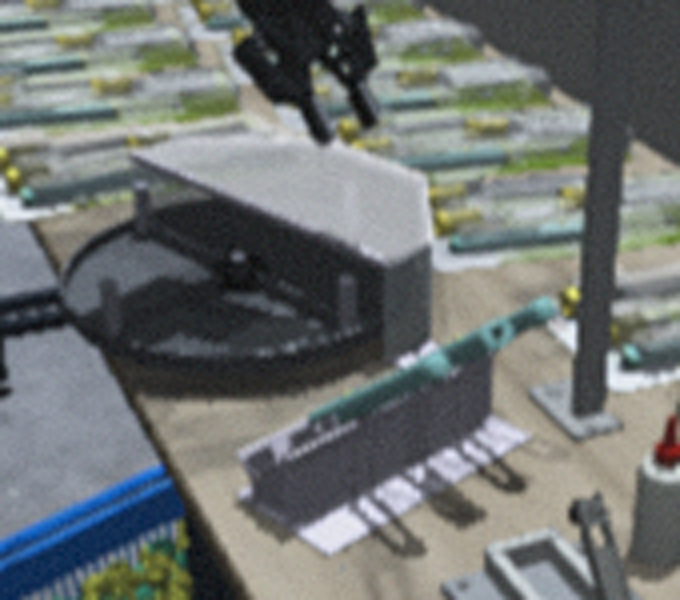

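View pics/t21w.png

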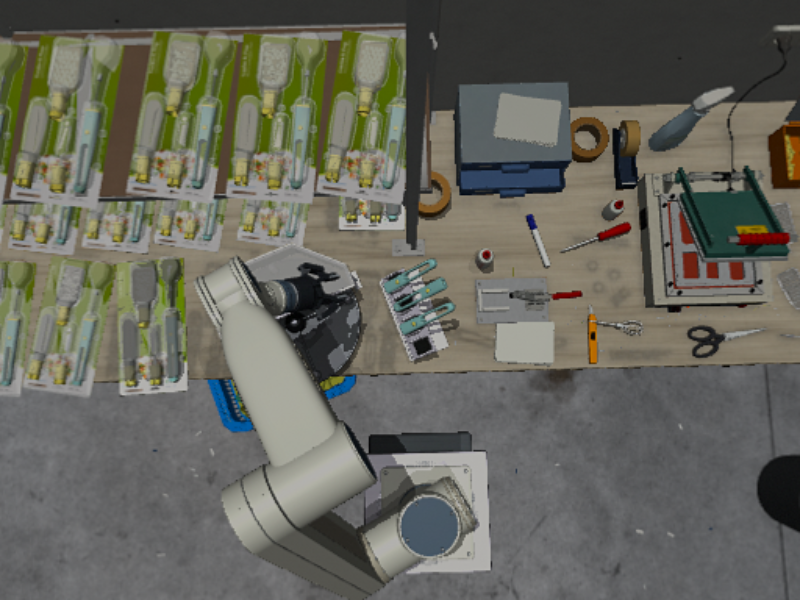

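```bash
python3 - <<'E'
from h import *
im=eyes.capture("top"); a=cv2.imread("pics/t21.png").astype(int); b=cv2.resize(im[160:240,235:300,::-1],None,fx=7,fy=7,interpolation=cv2.INTER_CUBIC).astype(int)
print(abs(a-b).mean()); print(order.sign_off())
E
```

```text
0.520914442700157
the job is handed in; nothing more can be done
None
```

I moved all three handles that were present to the rest and handed the job in at about 40 s. The fourth tray compartment was empty.

- **Finding the weighted end:** I lifted each handle near its middle and read the wrist moment. Before placing I checked handles 1 and 3 again after turning them round, and both readings agreed. The handle now in bay 3 was read once, at 38 mm, because it did not need turning.
- **Turning the tray:** I led it round by its posts to bring the two handles that were partly under the hood out to the open front. No compartment then had a handle left in it.
- **Placing:** The handles lie in bays 4, 3 and 2 with the weighted end down. I slid each one down the slope until I felt about 15 N at its stop.

**Last checks:**
- The final pictures show all three handles parallel in their bays and still between two shots. The arm is clear of everything, and the marker, glue bottle and box cutter look unmoved.
- **Bay 3:** this handle stopped about 6 mm higher by the tool reading than the others. In the picture it sits only about 3 mm higher. I took that as grip offset and did not push it again; it is inside the 12 mm limit.
- **Position check:** the handle ends appear 4 to 16 mm further up the slope than my fitted model of the rest predicts. I put this down to calibration, because the contact at the stop and the matching gaps to the lip suggest the handles are home.

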